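# Line up the reagent containers by height on the drip tray

### The arm

A 7-joint arm with a two-finger parallel gripper is mounted at the origin on a cart in front of the work surface, level with it; the furniture and walls round the work are solid. World frame = base frame: x ahead of the robot, y to its left, z up, the work surface at z = 0. Lengths are in m, angles in rad, forces in N, time in s.
With the tool pointing down it reaches from about 0.4 to 0.85 m from the base axis. Payload 10.4 kg.
Tool frame: the origin (TCP) lies on the centre line of the jaws, within the pads' length; the fingertips stand r.tip_extent ahead of it and the grasp point (between the pads) lies 8 mm behind it (r.tip_extent is the distance from the TCP to the fingertips, in m); z points along the fingers, y is the direction in which the jaws open and shut (so a half turn about z gives the same grasp; the last joint's range is limited). The gripper opens to 87 mm and grips with 3 to 60 N. Pads are 19 mm wide; open, the fingers measure 117 mm over their backs; the gripper's body (75 mm by 190 mm) begins 51 mm behind the grasp point.
Start: joints at [1.275, 0.332, -0.065, 1.46, 0.022, 1.35, -0.088], TCP at [0.168, -0.602, 0.196] pointing down, gripper open.
Joint ranges: [-2.6, 2.6], [-0.5, 2.12], [-1.47, 1.34], [0.16, 2.42], [-1.27, 4.41], [0.06, 2.06], [-2.6, 2.6]. Speed limits (rad/s): [2.22, 2.22, 2.79, 2.79, 3.14, 3.14, 3.14].

### API

Orientations are given as a unit quaternion [x, y, z, w].
In Python, from bench import r gives the robot as it stands.
- The arm moves only by the shell command python3 -m jog 'ROWS' [FORCE]. ROWS is JSON, a list of rows, each a list of 7 numbers: the shift along the tool's x, y, z in cm, then the turn, a rotation vector about the tool's x, y, z in rad, then the opening, from -1 (shut) to 1 (fully open). In form: [[tx, ty, tz, wx, wy, wz, jaw], ...]. A call has 1 to 20 rows; each row shifts and turns the commanded pose from where the row before left it, along the tool's axes as they then stand; what a row does not reach is not made up. A row lasts 1/8 s, in which the tool goes at most 62.5 mm and 10.7 degrees, less where a joint would pass 70% of its speed; a pose out of reach is approached as far as the arm can. A call with a gripper value outside its range is refused whole. The fingers move at their own pace and stop on an object; FORCE is the grip in N (left out, the last holds). Time passes only in rows, so rows that do not move let the fingers close. It gives the time, the measured TCP pose, the force and the opening at its end, in the units of the state.
- r.read_state(): the state, without advancing time (a new reading comes with each control period).
- r.camera(name): name is "scene" or "top"; returns a dict with "frame" (420x560x3 uint8, red, green, blue), "fx", "fy", "cx", "cy" (pixels), "camera_from_world" (4x4, takes a point from world to camera coordinates). Camera axes: x right, y down, z forward; pixel columns grow to the right and rows downward; lengths in m; the calibration is good to about 2 mm. A picture is of the moment at which its call begins. There is no depth.
- r.close_job(): hands the job in, once; it reports no verdict.
Trained networks look in a picture, given as the dict that the camera call returned (one of the last four; its "shot" number tells which), for a name from the list of things; names that differ only in an ending like _2 or _b are one class to them, and where a whole thing is asked for, a point or a joint stands for the part that bears it (a point fixed in the world has none). Each returns a list of dicts, best first, with "score" (0 to 1); they miss things now and then, are a little off and sometimes report something else, mostly with a low value. They report only what shows in the picture. A call takes as long as a camera call. They do not tell look-alikes from the thing itself.
- r.search_frame(picture, thing): "rect" ([left, top, right, bottom] in pixels, round what is visible of it).
The state is a dict: "time": time; "joint_positions": joint angles; "joint_vel": joint speeds; "joint_torque": joint torques, N m; "ee_pos": TCP position; "eef_rot": TCP orientation; "ft_force": force on the tool from outside, world axes, zero at the start; "torque": the same for the moment, N m; "width": finger opening in m.
Only numpy, scipy, OpenCV 4.12 (cv2) and the standard library are available. Lean on these libraries where they do the work, as an engineer would, in place of code of your own. Each camera call takes 0.05 s, during which the arm holds its last target.

### The job

Line up the four containers standing loose on the worktop (steel can, foil-wrapped beaker, brown bottle, glass bottle) by height on the tray, one standing upright in the middle of each round pad: the shortest on the pad at the end where the timer lies, then taller and taller, the tallest at the other end. Never tip one over, set each down gently without dropping it, and leave the timer where it is.

Things in the scene. Friction and masses are not known exactly. Their poses are not given: they have to be found in the camera images.
- steel_can_mid (a point): The shortest container: plain round stainless can with a fixed slip lid, 66 mm tall, 68 mm across, about 0.2 kg. Grip it across the diameter, with the fingers wide open. z up. The point is on its axis, half-way up.
- foil_beaker_mid (a point): The second shortest container: round beaker wrapped in crinkled silver foil, top closed by the foil, 84 mm tall, about 61 mm across. Grip it across the diameter. z up. The point is on its axis, half-way up.
- brown_bottle_mid (a point): The second tallest container: round brown reagent bottle with a fixed black cap, 102 mm tall; body 52 mm across up to 65 mm, cap 31 mm across from 71 mm to the top. Can be gripped round the cap or the body. z up. The point is on its axis, half-way up.
- glass_bottle_mid (a point): The tallest container: clear glass laboratory bottle with a fixed blue screw cap, 140 mm tall, about 0.5 kg; body 70 mm across up to 84 mm, sloping shoulder above it, cap 38 mm across. Grip it by the cap, 105 to 135 mm above its foot. z up. The point is on its axis, half-way up.
- tray: Fixed flat white drip tray, 100 mm (its x, depth) by 400 mm (its y, length), floor 4 mm thick, rim 8 mm high. Four round pads lie on it in a row along its length. Origin: centre of its underside, on the worktop. Taller equipment stands behind it: a drawer unit at the left and, right of the tray and level with it in depth, a storage tote about 0.3 m tall; the worktop in front of the tray is free of tall fixed things.
- pad_a: One of four identical fixed round cork pads in a row on the tray, about 100 mm apart, 80 mm across and 3 mm thick; its top is 7 mm above the worktop. Origin: centre of its underside. The letters do not tell the order along the tray: read the positions. One container stands on each in the end.
- pad_b: One of four identical fixed round cork pads in a row on the tray, about 100 mm apart, 80 mm across and 3 mm thick; its top is 7 mm above the worktop. Origin: centre of its underside. The letters do not tell the order along the tray: read the positions. One container stands on each in the end.
- pad_c: One of four identical fixed round cork pads in a row on the tray, about 100 mm apart, 80 mm across and 3 mm thick; its top is 7 mm above the worktop. Origin: centre of its underside. The letters do not tell the order along the tray: read the positions. One container stands on each in the end.
- pad_d: One of four identical fixed round cork pads in a row on the tray, about 100 mm apart, 80 mm across and 3 mm thick; its top is 7 mm above the worktop. Origin: centre of its underside. The letters do not tell the order along the tray: read the positions. One container stands on each in the end.
- timer: Bench timer, a small flat white box with a display and three buttons, 62 x 68 mm, 18 mm high, loose on the worktop beside one end of the tray (a roll of tape lies beside the other end). It marks the end where the shortest container goes. Origin: centre of its underside.
Mind the look-alikes: they are no part of the job. Leave any green look-alike of the pad_c alone. Leave any purple look-alike of the part that bears steel_can_mid alone.

How it is judged:
By the outcome, as a careful person would: the job done as asked, in the order asked, and still so for the second after the job is handed in, with the robot touching nothing.
It also fails if it takes over 112 s, if anything falls off the work surface, if the arm or the gripper's body presses on something with over 40 N, if the wrist force passes 120 N, or if a joint passes its speed limit or range.

## Working session

There is one attempt and no reset: what is moved stays moved. The work goes in short steps, Python scripts to look and compute and a shell command to move; the robot and the scene stay as the last step left them, time stands still between calls to the robot, and variables do not carry over. Pictures are saved under pics/ and viewed, and the job is handed in when it is done.

```bash
ls; mkdir -p pics; python3 - <<'E'
from bench import r
import cv2
s=r.read_state();print(s['time'],s['ee_pos'],s['eef_rot'],s['width'],r.tip_extent)
for n in("scene","top"):
    c=r.camera(n);print(n,c['fx'],c['cx'],c['cy'],c['camera_from_world'])
    cv2.imwrite(f'pics/{n}0.png',cv2.cvtColor(c['frame'],cv2.COLOR_RGB2BGR))
    for t in["steel_can_mid","foil_beaker_mid","brown_bottle_mid","glass_bottle_mid","tray","pad_a","timer"]:
        print(t,[([round(v) for v in d['rect']],round(d['score'],2)) for d in r.search_frame(c,t)])
E
```

```text
pics
0.0 [ 0.16827333 -0.60148013  0.19563645] [ 9.90710734e-01  1.35984250e-01 -1.27240471e-04 -7.13583144e-04] 0.08746709687392666 0.011
scene 523.038189237462 281.4441757055709 218.9515852158199 [[-0.92514179 -0.37957624 -0.00587858  0.46809175]
 [-0.31422773  0.77437314 -0.54918774  0.19872904]
 [ 0.21301083 -0.50622932 -0.83567833  1.47581171]
 [ 0.          0.          0.          1.        ]]
steel_can_mid [([326, 170, 348, 200], 0.94), ([315, 128, 336, 154], 0.85)]
foil_beaker_mid [([298, 218, 319, 253], 0.82)]
brown_bottle_mid [([348, 141, 361, 169], 0.74)]
glass_bottle_mid [([281, 274, 311, 316], 0.63)]
tray [([207, 196, 289, 313], 0.78)]
pad_a [([243, 319, 273, 348], 0.96), ([260, 200, 280, 222], 0.92), ([231, 251, 256, 276], 0.89), ([217, 280, 245, 307], 0.84), ([243, 225, 271, 247], 0.83)]
timer [([268, 170, 286, 196], 0.72), ([227, 253, 255, 277], 0.35), ([215, 278, 246, 307], 0.23)]
top 528.0621794794765 283.22009290730665 213.20472416511177 [[-0.01293599 -0.99967577  0.02193204 -0.02786184]
 [-0.98936722  0.00961877 -0.14512059  0.48043688]
 [ 0.14486258 -0.02357612 -0.98917086  1.25317529]
 [ 0.          0.          0.          1.        ]]
steel_can_mid [([340, 229, 370, 258], 0.91), ([402, 194, 436, 226], 0.7)]
foil_beaker_mid [([255, 220, 277, 250], 0.93)]
brown_bottle_mid [([390, 238, 417, 263], 0.7)]
glass_bottle_mid [([167, 238, 198, 270], 0.83), ([152, 160, 311, 201], 0.15)]
tray [([151, 159, 313, 203], 0.57)]
pad_a [([192, 168, 227, 200], 0.9), ([276, 165, 311, 197], 0.89), ([235, 164, 270, 194], 0.88), ([126, 219, 156, 248], 0.81), ([152, 170, 188, 198], 0.78), ([253, 221, 278, 248], 0.51)]
timer [([316, 161, 346, 188], 0.64), ([391, 239, 420, 260], 0.39)]
```

View pics/scene0.png

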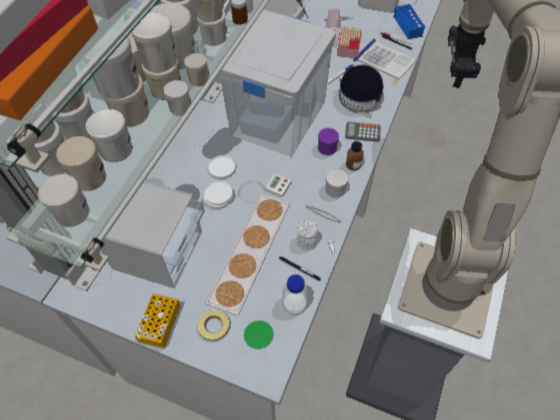

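View pics/top0.png

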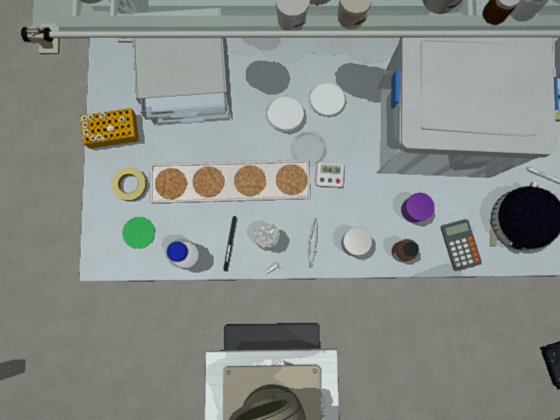

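```bash
python3 - <<'E'
import cv2
a=cv2.imread('pics/top0.png')[140:290,110:450];cv2.imwrite('pics/top0c.png',cv2.resize(a,None,fx=2.35,fy=2.35,interpolation=cv2.INTER_CUBIC))
a=cv2.imread('pics/scene0.png')[120:360,200:380];cv2.imwrite('pics/scene0c.png',cv2.resize(a,None,fx=2.5,fy=2.5,interpolation=cv2.INTER_CUBIC))
E
```

```text
(no output)
```

View pics/top0c.png

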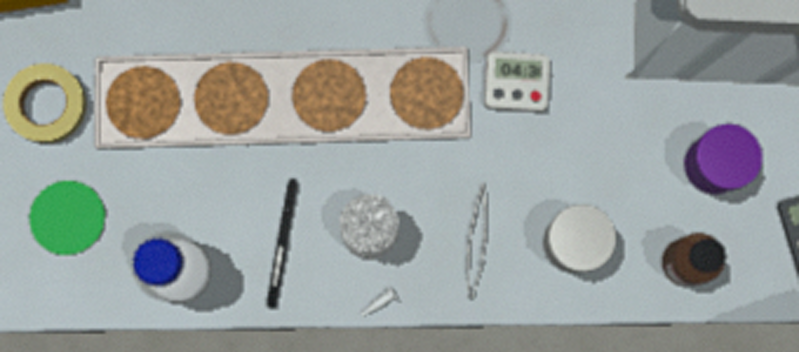

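View pics/scene0c.png

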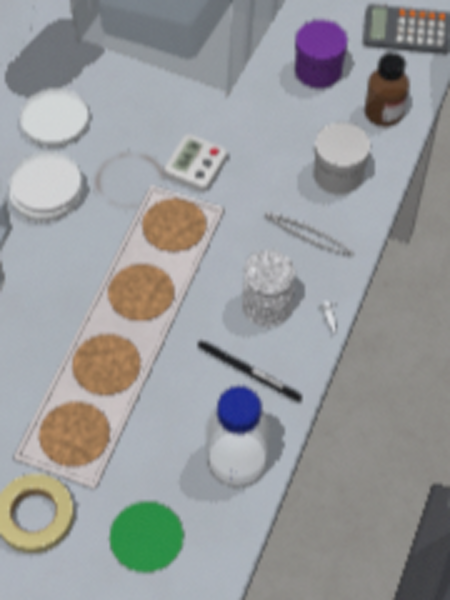

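The top view shows the real cork pads on the tray at (171,183), (209,182), (250,180) and (292,179). The timer is at the right (-y) end at (330,175). The candidates are:
- **Can:** the grey can at (358,241), not its purple twin at (419,207).
- **Beaker:** foil at (267,235).
- **Brown bottle:** (405,250). Other brown bottles stand on the shelf at (500,8).
- **Glass bottle:** blue cap at (178,251).
- **Pads:** the green disc at (139,233) is a decoy, and the white lids at (286,113) and (327,99) are not part of the job.

The crops agree with these choices.

```bash
cat > h.py <<'E'
import numpy as np,cv2
def ray(c,u,v,z):
    M=np.array(c['camera_from_world']);R=M[:3,:3];o=-R.T@M[:3,3]
    d=R.T@np.array([(u-c['cx'])/c['fx'],(v-c['cy'])/c['fy'],1]);return o+d*(z-o[2])/d[2]
def proj(c,p):
    M=np.array(c['camera_from_world']);q=(M[:3,:3]@np.asarray(p).T).T+M[:3,3]
    return np.stack([c['fx']*q[...,0]/q[...,2]+c['cx'],c['fy']*q[...,1]/q[...,2]+c['cy']],-1)
def cen(mask,x0,y0,x1,y1):
    m=np.zeros_like(mask);m[y0:y1,x0:x1]=mask[y0:y1,x0:x1]
    n,l,s,ce=cv2.connectedComponentsWithStats(m.astype(np.uint8))
    i=1+np.argmax(s[1:,4]);return ce[i],s[i]
def overlay(c,circs,name,box,f):
    im=cv2.cvtColor(c['frame'],cv2.COLOR_RGB2BGR);x0,y0,x1,y1=box
    im=cv2.resize(im[y0:y1,x0:x1],None,fx=f,fy=f,interpolation=cv2.INTER_CUBIC)
    t=np.linspace(0,2*np.pi,50)
    for x,y,z,rad in circs:
        P=proj(c,np.stack([x+rad*np.cos(t),y+rad*np.sin(t),0*t+z],-1))
        P=(P+.5-np.array([x0,y0]))*f
        cv2.polylines(im,[np.round(P).astype(np.int32)],True,(0,0,255),1)
    cv2.imwrite(name,im)
E
python3 - <<'E'
from h import *
from bench import r
t=r.camera('top');s=r.camera('scene')
T={'can':(582,237,.066),'foil':(369,222,.084),'brown':(709,253,.102),'glass':(158,260,.14),'p0':(427,92,.007),'p1':(330,95,.007),'p2':(232,98,.007),'p3':(143,101,.007),'timer':(519,82,.018)}
S={'can':(342,143),'foil':(270,270),'brown':(392,65),'glass':(239,408),'p0':(175,224),'p1':(141,291),'p2':(106,364),'p3':(74,434),'timer':(195,159)}
for k,(u,v,z) in T.items():
    a=ray(t,u/2.35+110-.3,v/2.35+140-.3,z);u,v=S[k];b=ray(s,u/2.5+200-.3,v/2.5+120-.3,z);print(k,a[:2].round(4),b[:2].round(4))
# pads by colour
for c,boxes in((t,[(276,160,312,200),(234,160,270,200),(191,160,228,200),(152,160,190,200)]),(s,[(255,195,285,222),(243,224,271,250),(229,252,258,280),(214,279,246,308)])):
    f=c['frame'].astype(int);m=(f[...,0]-f[...,2]>35)
    for b in boxes:
        ce,st=cen(m,*b);print(ce.round(1),st,ray(c,*ce,.007)[:2].round(4))
E
```

```text
can [ 0.4084 -0.2075] [ 0.4087 -0.2117]
foil [0.4239 0.007 ] [0.4219 0.0064]
brown [ 0.388 -0.326] [ 0.3845 -0.3243]
glass [0.3842 0.2049] [0.3814 0.2082]
p0 [ 0.5715 -0.0557] [ 0.5696 -0.0592]
p1 [0.5691 0.0481] [0.5693 0.0457]
p2 [0.5667 0.1527] [0.5668 0.1516]
p3 [0.5642 0.2472] [0.563  0.2458]
timer [ 0.5792 -0.1536] [ 0.5819 -0.1541]
[291.1 179.1] [276 164  31  31 750] [ 0.5708 -0.055 ]
[249.5 180.1] [234 165  32  31 753] [0.5692 0.0497]
[207.8 181.3] [192 166  32  31 758] [0.5668 0.1542]
[170.3 183.1] [155 168  32  31 767] [0.5632 0.2478]
[269.1 209.4] [257 199  25  22 420] [ 0.5711 -0.058 ]
[256.  236.4] [243 226  27  22 467] [0.5691 0.047 ]
[242.  265.3] [229 254  27  24 519] [0.567  0.1517]
[229.3 293.1] [216 281  28  25 565] [0.5633 0.2453]
```

```bash
python3 - <<'E'
from h import *
from bench import r
t=r.camera('top');s=r.camera('scene')
C=[(.4085,-.2095,.066,.034),(.4085,-.2095,0,.034),(.423,.0065,.084,.0305),(.423,.0065,0,.0305),(.3865,-.325,.102,.0155),(.3865,-.325,0,.026),(.3865,-.325,.065,.026),(.383,.2065,.14,.019),(.383,.2065,0,.035),(.383,.2065,.084,.035)]
C+=[(x,y,.007,.04) for x,y in[(.571,-.0565),(.569,.048),(.567,.153),(.563,.2465)]]
overlay(t,C,'pics/o1t.png',(140,150,430,275),2.75)
overlay(s,C,'pics/o1s.png',(205,130,375,325),3)
E
```

```text
(no output)
```

View pics/o1t.png

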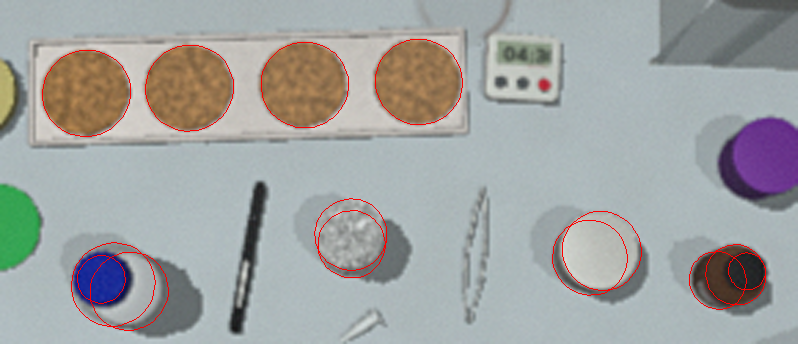

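View pics/o1s.png

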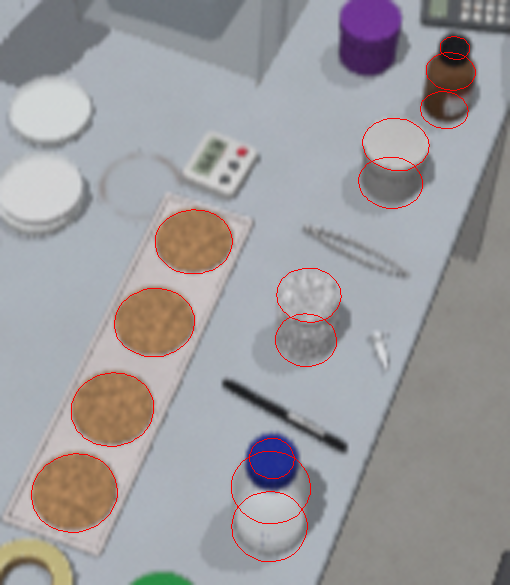

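The overlays fit both views to within about 3 mm, so the positions are good. With jaws along world y, I'll take brown first, because its height would crowd the gripper body at the can, then can, foil and glass. First I square the yaw and go above the brown bottle.

```bash
python3 -m jog '[[0,0,0,0,0,0.137,1],[0,0,0,0,0,0.136,1],[3.1,-3.95,0,0,0,0,1],[3.1,-3.95,0,0,0,0,1],[3.1,-3.95,0,0,0,0,1],[3.1,-3.95,0,0,0,0,1],[3.1,-3.95,0,0,0,0,1],[3.1,-3.95,0,0,0,0,1],[3.2,-3.95,0,0,0,0,1],[0,0,0,0,0,0,1],[0,0,0,0,0,0,1]]' 20
python3 - <<'E'
from h import *
from bench import r
for n,b,f in(('top',(300,130,560,330),3),('scene',(300,50,500,200),4)):
    c=r.camera(n);overlay(c,[],f'pics/a_{n}.png',b,f)
E
```

```text
time: 2.38
ee_pos: [0.3861, -0.3259, 0.1965]
eef_rot: [1.0, -0.0, -0.0, 0.0]
ft_force: [-1.0, -0.7, -0.4]
width: 0.087
```

View pics/a_top.png

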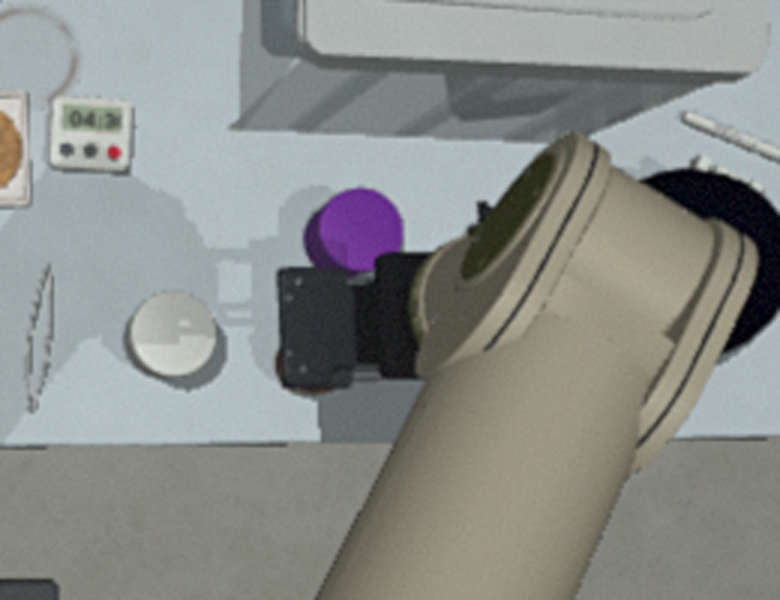

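View pics/a_scene.png

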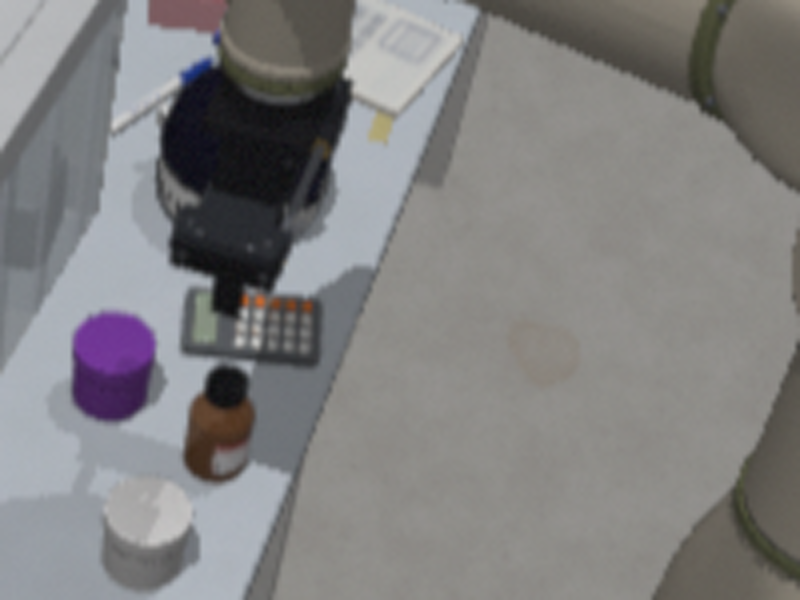

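The gripper is above the brown bottle, with the cap at (227,385) in the scene crop and the jaws along y. The arm's pose matches the target, so I descend to the cap and grip.

```bash
python3 -m jog '[[0,0,3,0,0,0,1],[0,0,3,0,0,0,1],[0,0,2.4,0,0,0,1],[0,0,1.5,0,0,0,1],[0,0,1.5,0,0,0,1],[0,0,0,0,0,0,1],[0,0,0,0,0,0,1]]' 20
python3 - <<'E'
from h import *
from bench import r
for n,b,f in(('scene',(300,50,500,200),4),):
    c=r.camera(n);overlay(c,[],f'pics/b_{n}.png',b,f)
E
```

```text
time: 3.35
ee_pos: [0.3869, -0.3258, 0.0832]
eef_rot: [1.0, -0.0, 0.0, 0.0]
ft_force: [0.6, -0.2, 1.1]
width: 0.0869
```

View pics/b_scene.png

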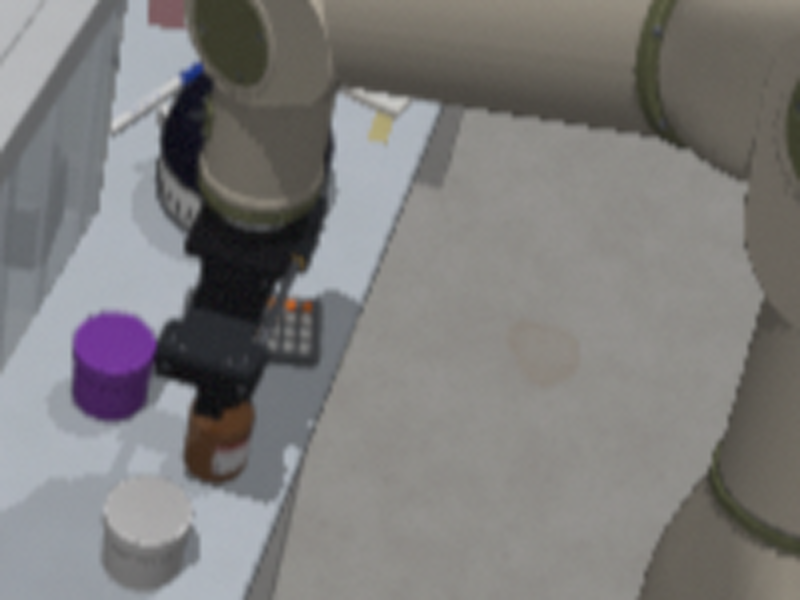

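The fingers straddle the cap, with the near finger in front of it at (215,405). Close and lift a little.

```bash
python3 -m jog '[[0,0,0,0,0,0,0],[0,0,0,0,0,0,-0.5],[0,0,0,0,0,0,-0.5],[0,0,0,0,0,0,-0.5],[0,0,0,0,0,0,-0.5],[0,0,0,0,0,0,-0.5]]' 20; python3 -m jog '[[0,0,-1,0,0,0,-0.5],[0,0,-2,0,0,0,-0.5],[0,0,-3,0,0,0,-0.5],[0,0,-3,0,0,0,-0.5],[0,0,-2,0,0,0,-0.5],[0,0,-1,0,0,0,-0.5],[0,0,0,0,0,0,-0.5]]'
```

```text
time: 4.15
ee_pos: [0.3865, -0.3255, 0.0825]
eef_rot: [1.0, -0.0, 0.0, 0.0]
ft_force: [0.0, 0.1, -0.9]
width: 0.0349
time: 5.03
ee_pos: [0.3867, -0.3256, 0.2029]
eef_rot: [1.0, -0.0, 0.0, 0.0]
ft_force: [1.0, 0.6, -0.5]
width: 0.0211
```

```bash

python3 - <<'E'
from h import *
from bench import r
print(r.read_state()['width'])
for n,b,f in(('scene',(300,50,500,200),4),('top',(300,130,560,330),3)):
    c=r.camera(n);overlay(c,[],f'pics/c_{n}.png',b,f)
E
```

```text
0.021082869464614917
```

View pics/c_scene.png

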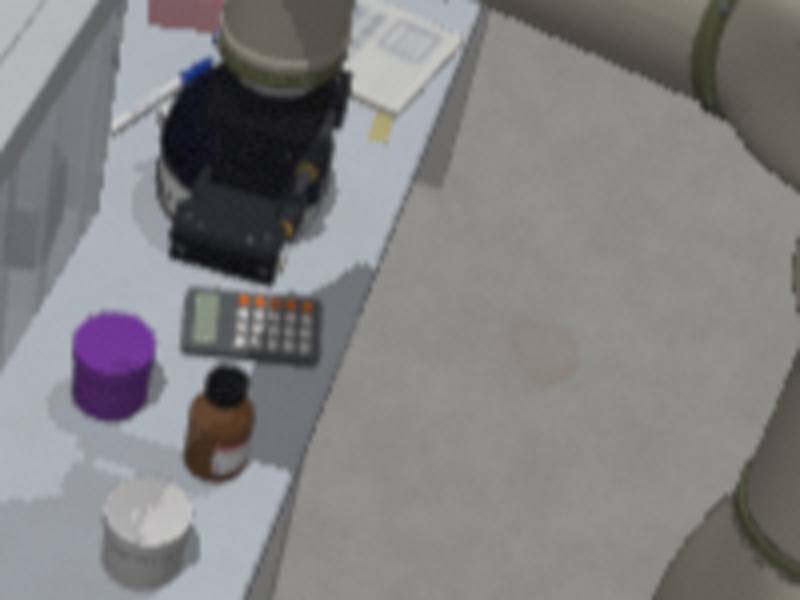

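View pics/c_top.png

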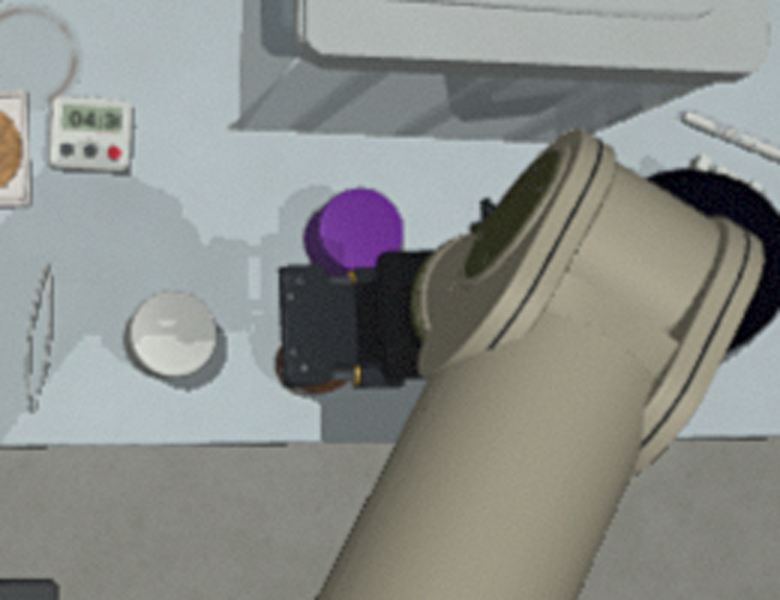

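I lifted before the slow fingers had closed. The bottle stands unmoved, with its cap still at (227,385). I'll repeat and give the fingers more time.

```bash
python3 -m jog '[[0,0,0,0,0,0,0.4],[0,0,0,0,0,0,0.4],[0,0,0,0,0,0,0.4],[0,0,0,0,0,0,0.4],[0,0,0,0,0,0,0.4],[0,0,0,0,0,0,0.4],[0,0,3,0,0,0,0.4],[0,0,3,0,0,0,0.4],[0,0,3,0,0,0,0.4],[0,0,2,0,0,0,0.4],[0,0,1,0,0,0,0.4],[0,0,0,0,0,0,0.4]]' 20; python3 -m jog '[[0,0,0,0,0,0,-0.5],[0,0,0,0,0,0,-0.5],[0,0,0,0,0,0,-0.5],[0,0,0,0,0,0,-0.5],[0,0,0,0,0,0,-0.5],[0,0,0,0,0,0,-0.5],[0,0,0,0,0,0,-0.5],[0,0,0,0,0,0,-0.5]]'
```

```text
time: 6.62
ee_pos: [0.3863, -0.3254, 0.0823]
eef_rot: [1.0, -0.0, -0.0, -0.0]
ft_force: [0.1, 0.5, 0.7]
width: 0.0608
time: 7.62
ee_pos: [0.3865, -0.3255, 0.0825]
eef_rot: [1.0, -0.0, 0.0, 0.0]
ft_force: [-0.3, -0.3, -0.1]
width: 0.022
```

```bash

python3 - <<'E'
from h import *
from bench import r
s=r.read_state();print(s['width'])
for n,b,f in(('scene',(320,80,440,180),6),('top',(360,200,460,290),6)):
    c=r.camera(n);p=s['ee_pos'];overlay(c,[(p[0],p[1],p[2]-.011,.01),(.3865,-.3255,.102,.0155)],f'pics/d_{n}.png',b,f)
E
```

```text
0.022011871100461614
```

View pics/d_scene.png

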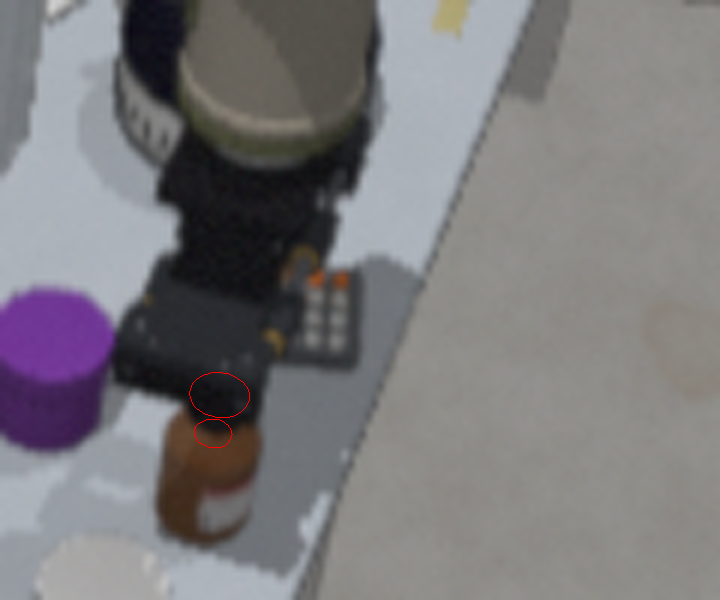

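View pics/d_top.png

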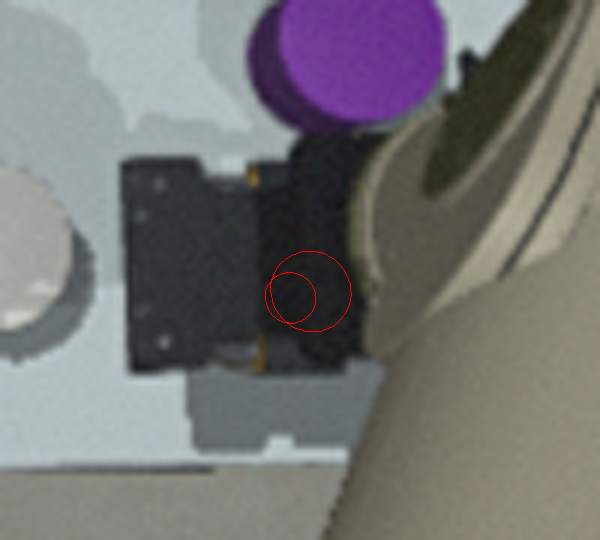

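```bash
cat >> h.py <<'E'
def boxes(c,p,w,name,box,f,extra=()):
    im=cv2.cvtColor(c['frame'],cv2.COLOR_RGB2BGR);x0,y0,x1,y1=box
    im=cv2.resize(im[y0:y1,x0:x1],None,fx=f,fy=f,interpolation=cv2.INTER_CUBIC)
    L=[]
    for s in(1,-1):
        for z in(-.011,.03):
            a=p[1]+s*w/2;b=a+s*.015
            L.append([[p[0]+.0095,a,p[2]+z],[p[0]-.0095,a,p[2]+z],[p[0]-.0095,b,p[2]+z],[p[0]+.0095,b,p[2]+z]])
    z=p[2]+.059
    L.append([[p[0]+.0375,p[1]+.095,z],[p[0]-.0375,p[1]+.095,z],[p[0]-.0375,p[1]-.095,z],[p[0]+.0375,p[1]-.095,z]])
    t=np.linspace(0,2*np.pi,50)
    for x,y,z,rad in extra:L.append(np.stack([x+rad*np.cos(t),y+rad*np.sin(t),0*t+z],-1))
    for i,q in enumerate(L):
        P=(proj(c,np.array(q))+.5-np.array([x0,y0]))*f
        cv2.polylines(im,[np.round(P).astype(np.int32)],True,[(0,0,255),(0,255,255),(0,255,0)][0 if i<4 else 1 if i==4 else 2],1)
    cv2.imwrite(name,im)
E
python3 - <<'E'
from h import *
from bench import r
s=r.read_state();print(s['width'])
for n,b,f in(('scene',(320,80,440,180),6),('top',(350,200,460,290),6)):
    c=r.camera(n);boxes(c,s['ee_pos'],s['width'],f'pics/e_{n}.png',b,f,[(.3865,-.325,.102,.0155),(.3865,-.325,0,.026),(.3865,-.325,.065,.026)])
E
```

```text
0.021973168356692812
```

View pics/e_scene.png

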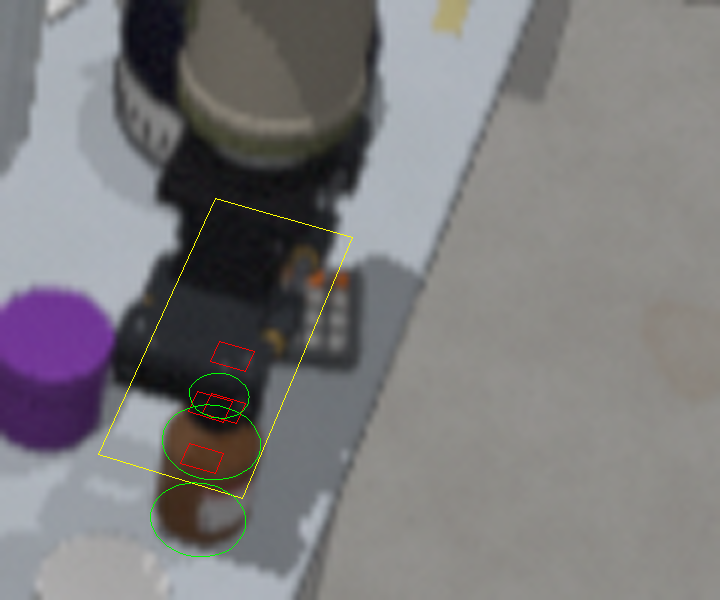

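View pics/e_top.png

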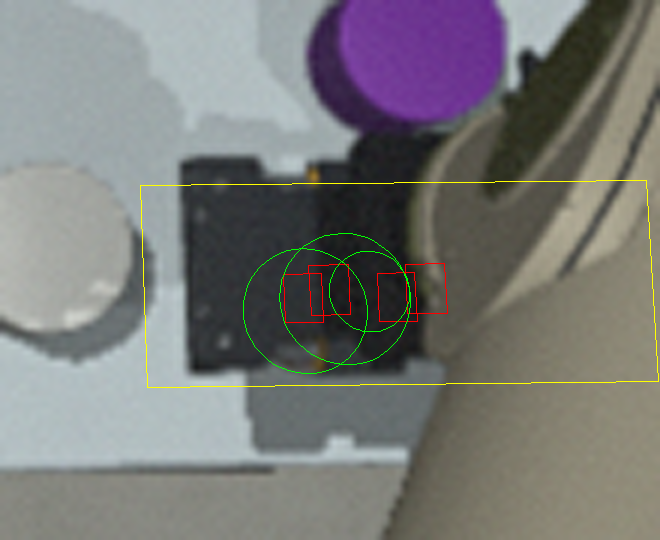

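```bash
python3 - <<'E'
from h import *
from bench import r
t=r.camera('top');s=r.camera('scene')
def tri(a,b):
    P=[]
    for c,(u,v) in((t,a),(s,b)):
        P.append((ray(c,u,v,0),ray(c,u,v,.3)))
    A=[];B=[]
    (p,p2),(q,q2)=P;d=p2-p;e=q2-q
    k=np.linalg.lstsq(np.stack([d,-e],1),q-p,rcond=None)[0]
    return p+k[0]*d,q+k[1]*e
print(tri((350+187/6,200+370/6),(320+262/6,80+400/6)))
print(tri((350+182/6,200+160/6),(320+115/6,80+372/6)))
S=r.read_state();print(S['joint_positions'].round(3) if hasattr(S['joint_positions'],'round') else S['joint_positions'])
print(proj(s,np.array([[.3865,-.325+.0435,.071],[.3865,-.325-.0435,.071]])))
E
python3 -m jog '[[0,0,-3,0,0,0,1],[0,0,-3,0,0,0,1],[0,0,-3,0,0,0,1],[0,0,-3,0,0,0,1],[0,0,-3,0,0,0,1],[0,0,-3,0,0,0,1],[0,0,0,0,0,0,1],[0,0,0,0,0,0,1]]'
python3 - <<'E'
from h import *
from bench import r
s=r.read_state();print(s['width'],s['ee_pos'])
for n,b,f in(('scene',(320,40,440,180),5),('top',(350,160,480,290),5)):
    c=r.camera(n);boxes(c,s['ee_pos'],s['width'],f'pics/f_{n}.png',b,f)
E
```

```text
(array([ 0.35029764, -0.23199943,  0.2109899 ]), array([ 0.34665183, -0.23250722,  0.21090709]))
(array([ 0.42561152, -0.23646585,  0.19528241]), array([ 0.42040249, -0.23716433,  0.19481104]))
[ 0.871  0.186 -0.286  1.899  0.06   1.065 -1.01 ]
[[350.58233536 161.68693013]
 [359.02411714 142.27539853]]
time: 8.93
ee_pos: [0.3862, -0.3253, 0.2618]
eef_rot: [1.0, -0.0, -0.0, -0.0]
ft_force: [0.1, -0.4, -0.4]
width: 0.0854
0.08544137527094622 [ 0.38624324 -0.32532151  0.26180535]
```

View pics/f_scene.png

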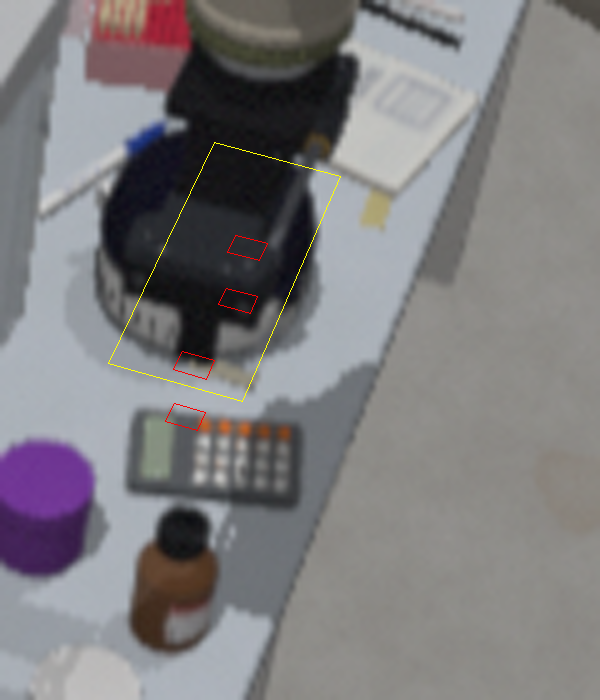

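View pics/f_top.png

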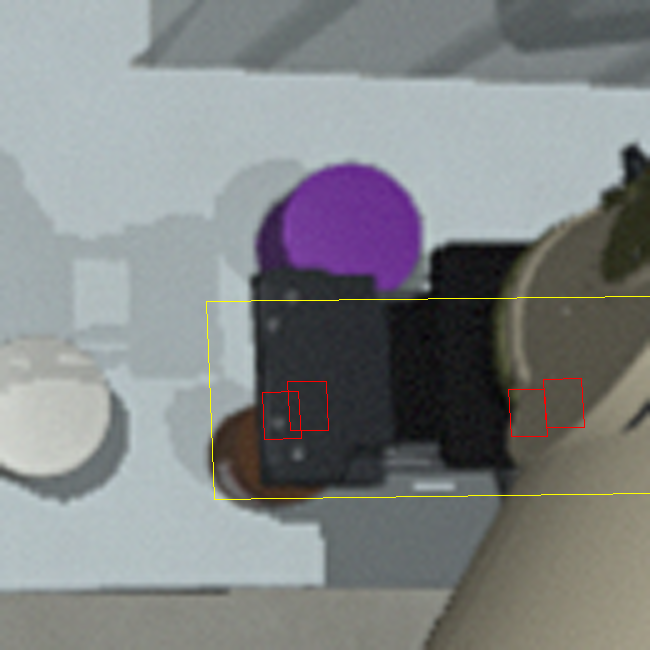

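```bash
python3 - <<'E'
from h import *
from bench import r
s=r.camera('scene')
im=cv2.cvtColor(s['frame'],cv2.COLOR_RGB2BGR)[85:135,335:395]
im=np.clip(im.astype(float)*2,0,255).astype(np.uint8)
cv2.imwrite('pics/g.png',cv2.resize(im,None,fx=12,fy=12,interpolation=cv2.INTER_CUBIC))
t=r.camera('top')
im=cv2.cvtColor(t['frame'],cv2.COLOR_RGB2BGR)[190:270,390:470]
im=np.clip(im.astype(float)*2,0,255).astype(np.uint8)
cv2.imwrite('pics/gt.png',cv2.resize(im,None,fx=7,fy=7,interpolation=cv2.INTER_CUBIC))
E
```

```text
(no output)
```

View pics/g.png

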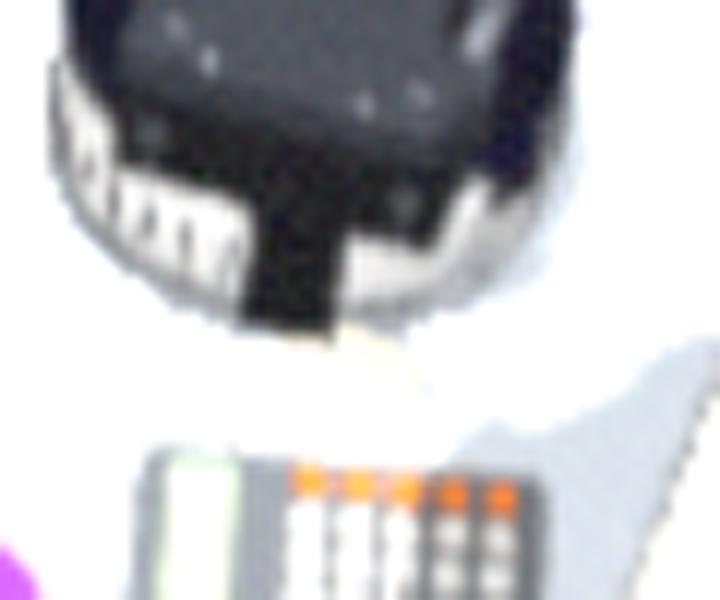

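View pics/gt.png

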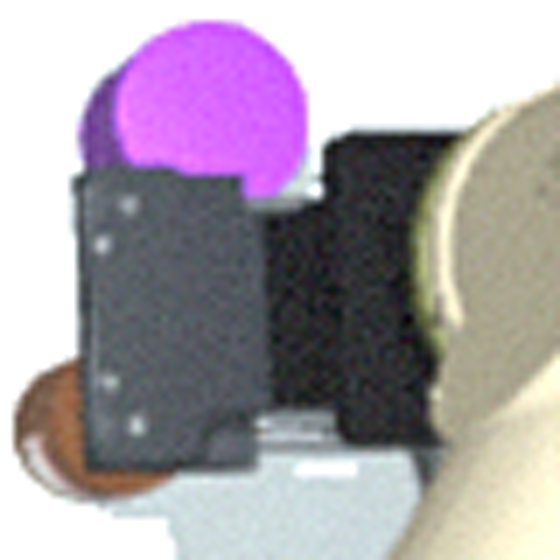

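```bash
cat >> h.py <<'E'
def tri(t,a,s,b):
    p,p2,q,q2=ray(t,*a,0),ray(t,*a,.3),ray(s,*b,0),ray(s,*b,.3);d=p2-p;e=q2-q
    k=np.linalg.lstsq(np.stack([d,-e],1),q-p,rcond=None)[0]
    return (p+k[0]*d+q+k[1]*e)/2,np.linalg.norm(p+k[0]*d-q-k[1]*e)
E
python3 - <<'E'
from h import *
from bench import r
t=r.camera('top');s=r.camera('scene')
for a,b in zip([(128,205),(103,244),(110,382),(137,427)],[(175,22),(209,60),(363,104),(420,97)]):
    X,e=tri(t,(a[0]/7+390-.4,a[1]/7+190-.4),s,(b[0]/12+335-.5,b[1]/12+85-.5));print(X.round(4),round(e,4))
p=r.read_state()['ee_pos'];print(p)
for u,v in((245,328),(335,338)):
    u,v=u/12+335-.5,v/12+85-.5
    for z in(.25,.27,.29,.3,.31):print(z,ray(s,u,v,z)[:2].round(4)-p[:2].round(4))
E
```

```text
[ 0.4138 -0.2406  0.407 ] 0.0004
[ 0.4042 -0.2345  0.4049] 0.0001
[ 0.3699 -0.2349  0.404 ] 0.0002
[ 0.3589 -0.2409  0.4046] 0.0003
[ 0.38627189 -0.32530512  0.26193749]
0.25 [0.0178 0.0099]
0.27 [0.0137 0.0297]
0.29 [0.0097 0.0496]
0.3 [0.0076 0.0595]
0.31 [0.0056 0.0694]
0.25 [-0.0033  0.005 ]
0.27 [-0.007   0.0249]
0.29 [-0.0107  0.0448]
0.3 [-0.0125  0.0548]
0.31 [-0.0143  0.0648]
```

```bash
python3 - <<'E'
from h import *
from bench import r
s=r.camera('scene');p=r.read_state()['ee_pos'];print(-s['camera_from_world'][:3,:3].T@s['camera_from_world'][:3,3])
for u,v in((115,165),(428,245)):
    u,v=u/12+335-.5,v/12+85-.5
    for z in(.32,.34,.36,.37,.38):print(z,ray(s,u,v,z)[:2].round(4)-p[:2].round(4))
E
```

```text
[0.18113354 0.77088523 1.34519513]
0.32 [0.0473 0.041 ]
0.34 [0.0423 0.0616]
0.36 [0.0374 0.0822]
0.37 [0.0349 0.0925]
0.38 [0.0325 0.1028]
0.32 [-0.027   0.0388]
0.34 [-0.0305  0.0594]
0.36 [-0.034   0.0801]
0.37 [-0.0357  0.0904]
0.38 [-0.0374  0.1007]
```

The fingertips and body show about 48 mm above where the reported TCP height puts them. Three independent measurements agree: the finger tip, the underside of the body, and the miss on the cap. I'll use true tip z ≈ ee_z + 0.037 and check it by picture at the cap.

```bash
python3 -m jog '[[0,0,4,0,0,0,0.4],[0,0,4,0,0,0,0.4],[0,0,4,0,0,0,0.4],[0,0,3,0,0,0,0.4],[0,0,2,0,0,0,0.4],[0,0,1.5,0,0,0,0.4],[0,0,1.5,0,0,0,0.4],[0,0,1.2,0,0,0,0.4],[0,0,1,0,0,0,0.4],[0,0,0,0,0,0,0.4],[0,0,0,0,0,0,0.4]]' 15
python3 - <<'E'
from h import *
from bench import r
s=r.read_state();p=s['ee_pos'].copy() if hasattr(s['ee_pos'],'copy') else s['ee_pos'];p[2]+=.048
for n,b,f in(('scene',(320,80,440,180),6),):
    c=r.camera(n);boxes(c,p,s['width'],f'pics/i_{n}.png',b,f)
E
```

```text
time: 10.65
ee_pos: [0.3868, -0.3257, 0.0409]
eef_rot: [1.0, -0.0, 0.0, 0.0]
ft_force: [0.8, -0.1, 0.5]
width: 0.0608
```

View pics/i_scene.png

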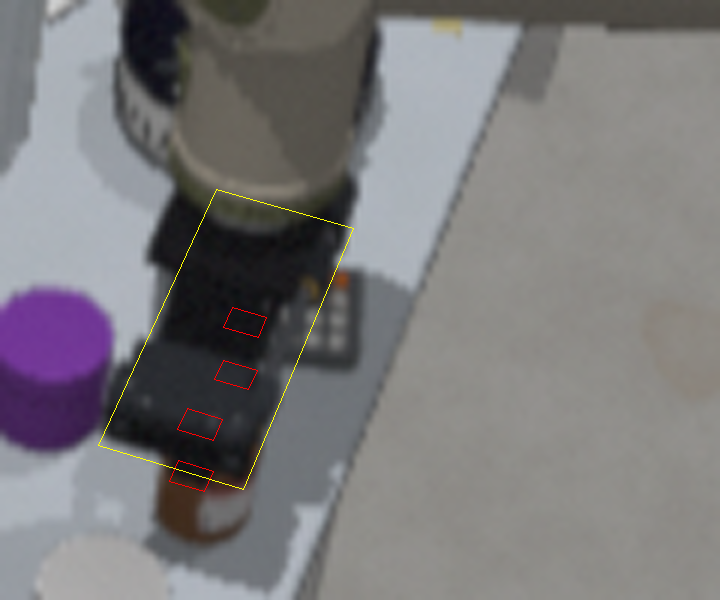

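With the +48 mm correction the drawn outlines match the gripper. Closing now.

```bash
python3 -m jog '[[0,0,0,0,0,0,-0.6],[0,0,0,0,0,0,-0.6],[0,0,0,0,0,0,-0.6],[0,0,0,0,0,0,-0.6],[0,0,0,0,0,0,-0.6],[0,0,0,0,0,0,-0.6],[0,0,0,0,0,0,-0.6],[0,0,0,0,0,0,-0.6]]'
```

```text
time: 11.7
ee_pos: [0.3865, -0.3256, 0.0405]
eef_rot: [1.0, -0.0, 0.0, 0.0]
ft_force: [-0.4, -1.0, -0.1]
width: 0.0307
```

```bash
python3 -m jog '[[0,0,-0.5,0,0,0,-0.6],[0,0,-1.5,0,0,0,-0.6],[0,0,-2.5,0,0,0,-0.6],[0,0,-2.5,0,0,0,-0.6],[0,0,-2.5,0,0,0,-0.6],[0,0,-1.5,0,0,0,-0.6],[0,0,0,0,0,0,-0.6]]'; python3 -m jog '[[0.5,-1.4,0,0,0,0,-0.6],[0.9,-2.4,0,0,0,0,-0.6],[1.3,-3.4,0,0,0,0,-0.6],[1.3,-3.4,0,0,0,0,-0.6],[1.3,-3.4,0,0,0,0,-0.6],[1.3,-3.4,0,0,0,0,-0.6],[1.3,-3.4,0,0,0,0,-0.6],[1.3,-3.4,0,0,0,0,-0.6],[1.3,-3.4,0,0,0,0,-0.6],[1.3,-3.4,0,0,0,0,-0.6],[1.3,-3.4,0,0,0,0,-0.6],[1.3,-3.4,0,0,0,0,-0.6],[1.3,-3.4,0,0,0,0,-0.6],[1.2,-3.2,0,0,0,0,-0.6],[0.8,-2,0,0,0,0,-0.6],[0.4,-1.3,0,0,0,0,-0.6],[0,0,0,0,0,0,-0.6],[0,0,0,0,0,0,-0.6]]'
python3 - <<'E'
from h import *
from bench import r
for n,b,f in(('scene',(200,130,380,320),3),('top',(140,110,430,275),2.7)):
    c=r.camera(n);overlay(c,[],f'pics/j_{n}.png',b,f)
E
```

```text
time: 12.58
ee_pos: [0.387, -0.3258, 0.1516]
eef_rot: [1.0, -0.0, 0.001, 0.001]
ft_force: [0.0, 0.6, -1.7]
width: 0.0306
time: 14.82
ee_pos: [0.5673, 0.1505, 0.1502]
eef_rot: [1.0, -0.001, -0.0, 0.0]
ft_force: [-0.1, -0.5, -1.6]
width: 0.0307
```

View pics/j_scene.png

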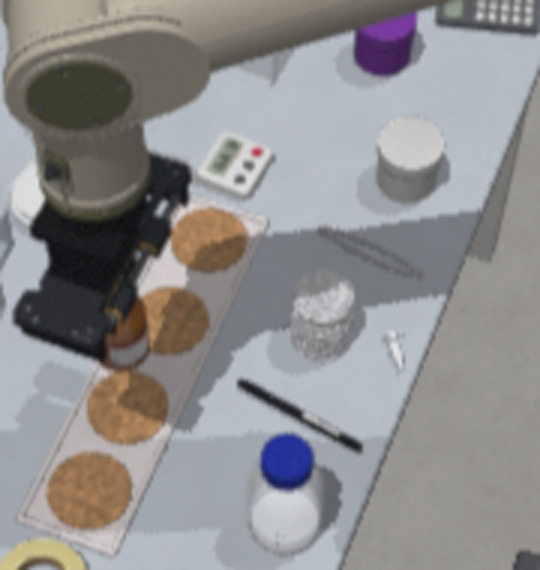

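View pics/j_top.png

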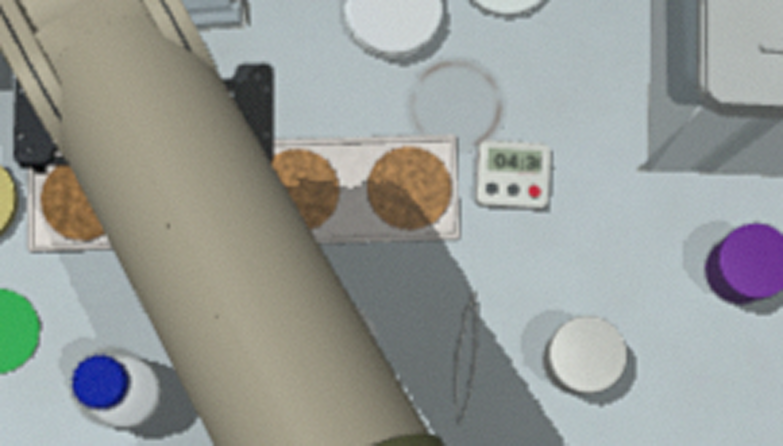

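```bash
python3 -m jog '[[0,-0.25,2.5,0,0,0,-0.6],[0,0,2.5,0,0,0,-0.6],[0,0,2,0,0,0,-0.6],[0,0,1.5,0,0,0,-0.6],[0,0,1,0,0,0,-0.6],[0,0,0,0,0,0,-0.6],[0,0,0,0,0,0,-0.6]]'
python3 - <<'E'
from h import *
from bench import r
c=r.camera('scene');p=r.read_state()['ee_pos'];z=p[2]-.0405
overlay(c,[(p[0],p[1],z,.026),(p[0],p[1],z+.065,.026),(.567,.153,.007,.04)],'pics/k.png',(200,180,300,320),5)
E
```

```text
time: 15.8
ee_pos: [0.568, 0.1542, 0.0561]
eef_rot: [1.0, -0.0, 0.001, -0.0]
ft_force: [0.4, -0.7, -0.5]
width: 0.0307
```

View pics/k.png

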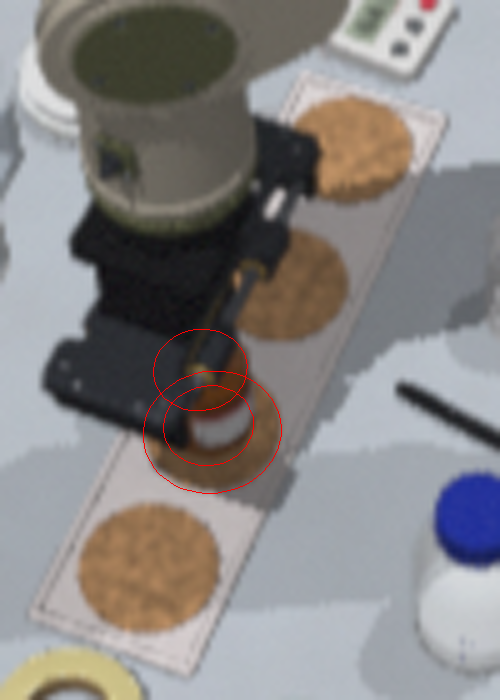

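```bash
python3 -m jog '[[0,0,0.3,0,0,0,-0.6],[0,0,0.2,0,0,0,-0.6],[0,0,0.1,0,0,0,-0.6],[0,0,0,0,0,0,-0.6]]';python3 -m jog '[[0,0,0.1,0,0,0,-0.6],[0,0,0,0,0,0,-0.6]]';python3 -m jog '[[0,0,0.1,0,0,0,-0.6],[0,0,0,0,0,0,-0.6]]'; python3 -m jog '[[0,0,0.1,0,0,0,-0.6],[0,0,0,0,0,0,-0.6]]'
```

```text
time: 16.35
ee_pos: [0.5675, 0.154, 0.0494]
eef_rot: [1.0, -0.0, -0.0, 0.0]
ft_force: [0.2, -0.2, -1.7]
width: 0.031
time: 16.6
ee_pos: [0.5675, 0.154, 0.0484]
eef_rot: [1.0, -0.0, -0.0, 0.0]
ft_force: [-0.8, 0.1, -1.0]
width: 0.031
time: 16.85
ee_pos: [0.5677, 0.154, 0.0476]
eef_rot: [1.0, -0.0, 0.0, 0.0]
ft_force: [-0.0, -0.6, 0.2]
width: 0.031
time: 17.1
ee_pos: [0.5682, 0.154, 0.0475]
eef_rot: [1.0, -0.0, 0.001, 0.0]
ft_force: [-2.6, -2.3, 8.9]
width: 0.0309
```

Contact came at the expected height. Release, rise and look.

```bash
python3 -m jog '[[0,0,0,0,0,0,0.3],[0,0,0,0,0,0,0.3],[0,0,0,0,0,0,0.3],[0,0,0,0,0,0,0.3],[0,0,-1,0,0,0,0.3],[0,0,-2.5,0,0,0,0.3],[0,0,-3,0,0,0,0.3],[0,0,-3,0,0,0,0.3],[0,0,0,0,0,0,0.3]]'
python3 - <<'E'
from h import *
from bench import r
c=r.camera('scene')
overlay(c,[(.567,.153,.007,.026),(.567,.153,.109,.0155),(.567,.153,.007,.04)],'pics/l.png',(200,180,300,320),5)
E
```

```text
time: 18.23
ee_pos: [0.5688, 0.1545, 0.1442]
eef_rot: [1.0, -0.0, 0.002, -0.0]
ft_force: [-0.0, 0.6, -0.3]
width: 0.0566
```

View pics/l.png

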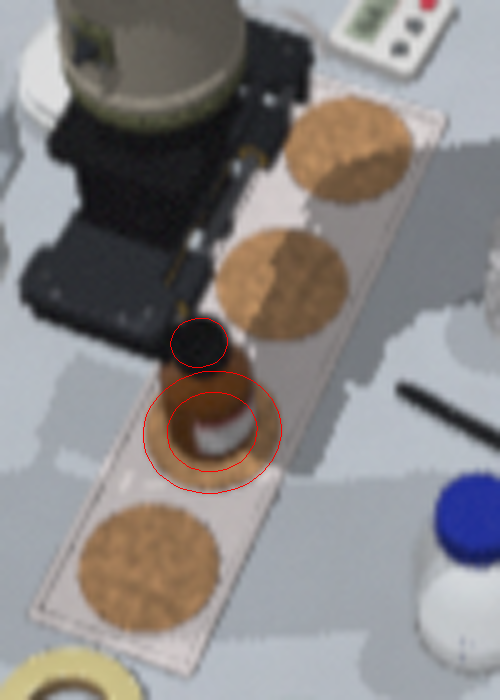

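Brown stands centred on the third pad, its cap and foot inside the drawn circles. Next is the can.

```bash
python3 -m jog '[[-0.7,1.4,0,0,0,0,1],[-1.3,3,0,0,0,0,1],[-1.4,3.2,0,0,0,0,1],[-1.4,3.2,0,0,0,0,1],[-1.4,3.2,0,0,0,0,1],[-1.4,3.2,0,0,0,0,1],[-1.4,3.2,0,0,0,0,1],[-1.4,3.2,0,0,0,0,1],[-1.4,3.2,0,0,0,0,1],[-1.4,3.2,0,0,0,0,1],[-1.4,3.2,0,0,0,0,1],[-1.4,3,0,0,0,0,1],[0,0,2,0,0,0,1],[0,0,2,0,0,0,1],[0,0,2,0,0,0,1],[0,0,1.4,0,0,0,1],[0,0,0,0,0,0,1],[0,0,0,0,0,0,1]]' 20
python3 - <<'E'
from h import *
from bench import r
s=r.read_state();p=np.array(s['ee_pos']);p[2]+=.048;w=s['width']
E=[(.4085,-.2095,.066,.034),(.4085,-.2095,0,.034)]
for n,b,f in(('scene',(280,100,400,220),5),('top',(300,160,440,280),5)):
    c=r.camera(n);boxes(c,p,w,f'pics/m_{n}.png',b,f,E)
E
```

```text
time: 20.52
ee_pos: [0.4076, -0.2082, 0.0679]
eef_rot: [1.0, -0.0, 0.0, 0.0]
ft_force: [0.5, -0.4, 0.4]
width: 0.087
```

View pics/m_scene.png

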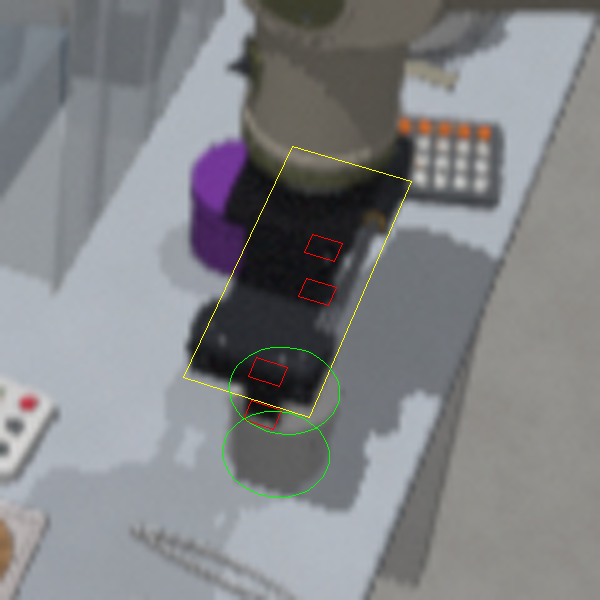

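View pics/m_top.png

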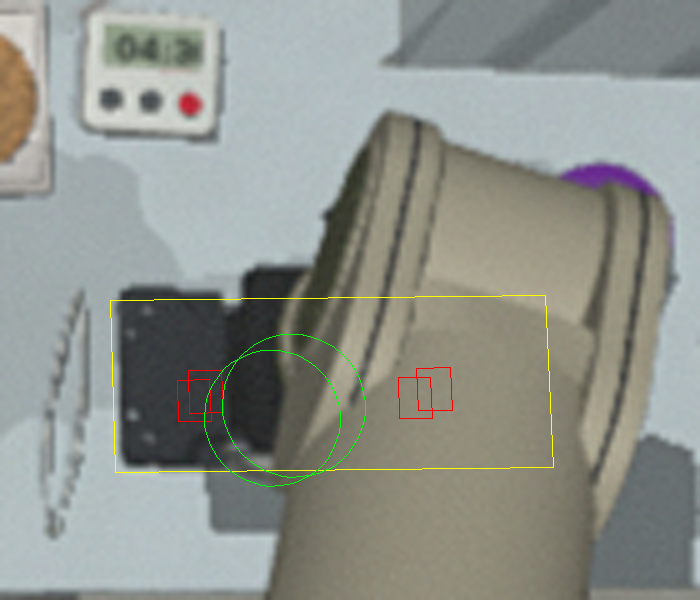

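```bash
python3 -m jog '[[0.1,0.15,1.5,0,0,0,1],[0,0,1.2,0,0,0,1],[0,0,0.8,0,0,0,1],[0,0,0.6,0,0,0,1],[0,0,0,0,0,0,1]]'; python3 -m jog '[[0,0,0.8,0,0,0,1],[0,0,0.8,0,0,0,1],[0,0,0.8,0,0,0,1],[0,0,0.8,0,0,0,1],[0,0,0,0,0,0,1]]'
```

```text
time: 21.25
ee_pos: [0.4083, -0.2093, 0.026]
eef_rot: [1.0, -0.0, -0.0, -0.0]
ft_force: [0.9, 0.2, -0.2]
width: 0.0871
time: 21.88
ee_pos: [0.408, -0.2092, -0.0063]
eef_rot: [1.0, -0.0, -0.001, -0.0]
ft_force: [0.2, -0.3, -0.9]
width: 0.0872
```

```bash
python3 -m jog '[[0,0,0,0,0,0,0.2],[0,0,0,0,0,0,0.2],[0,0,0,0,0,0,0.2],[0,0,0,0,0,0,0.2],[0,0,0,0,0,0,0.2],[0,0,0,0,0,0,0.2]]'
```

```text
time: 22.62
ee_pos: [0.4088, -0.2092, -0.0053]
eef_rot: [1.0, 0.0, 0.0, -0.0]
ft_force: [-0.1, 4.1, 5.3]
width: 0.0661
```

```bash
python3 -m jog '[[0,0,0,0,0,0,0.2],[0,0,0,0,0,0,0.2]]'
python3 - <<'E'
from h import *
from bench import r
s=r.read_state();p=np.array(s['ee_pos']);p[2]+=.048;w=s['width']
E=[(.4085,-.2095,.066,.034),(.4085,-.2095,0,.034)]
for n,b,f in(('scene',(280,100,400,220),5),):
    c=r.camera(n);boxes(c,p,w,f'pics/n_{n}.png',b,f,E)
E
```

```text
time: 22.88
ee_pos: [0.4088, -0.2092, -0.0053]
eef_rot: [1.0, 0.0, 0.0, -0.0]
ft_force: [1.0, 4.6, 6.2]
width: 0.0661
```

View pics/n_scene.png

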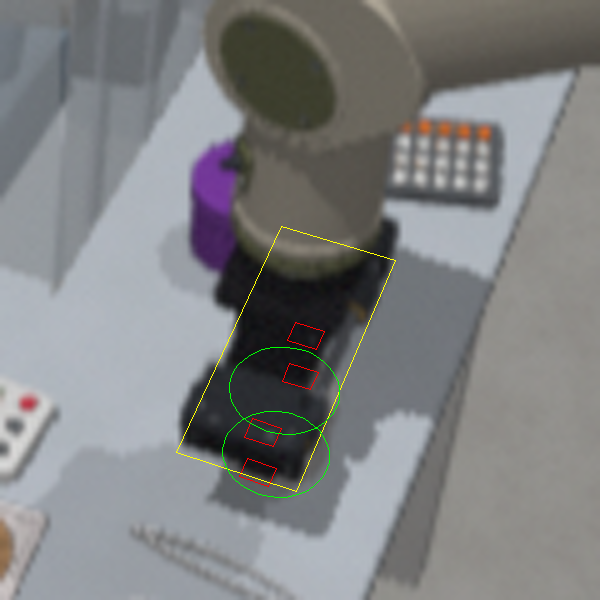

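```bash
python3 -m jog '[[0,0,-0.3,0,0,0,0.2],[0,0,-0.7,0,0,0,0.2],[0,0,0,0,0,0,0.2]]'; python3 -m jog '[[0,0,-1.5,0,0,0,0.2],[0,0,-2.5,0,0,0,0.2],[0,0,-2.5,0,0,0,0.2],[0,0,-1.5,0,0,0,0.2],[0,0,0,0,0,0,0.2]]'
python3 - <<'E'
from h import *
from bench import r
s=r.read_state();p=np.array(s['ee_pos']);z=p[2]+.0053
E=[(p[0],p[1],z+.066,.034),(p[0],p[1],z,.034)]
c=r.camera('scene');overlay(c,E,f'pics/o.png',(280,80,400,220),5)
E
```

```text
time: 23.3
ee_pos: [0.4087, -0.2099, 0.005]
eef_rot: [1.0, -0.0, 0.0, 0.0]
ft_force: [0.8, -0.1, -2.3]
width: 0.066
time: 23.92
ee_pos: [0.4091, -0.2099, 0.0855]
eef_rot: [1.0, -0.0, 0.001, 0.001]
ft_force: [0.3, 0.4, -3.1]
width: 0.0664
```

View pics/o.png

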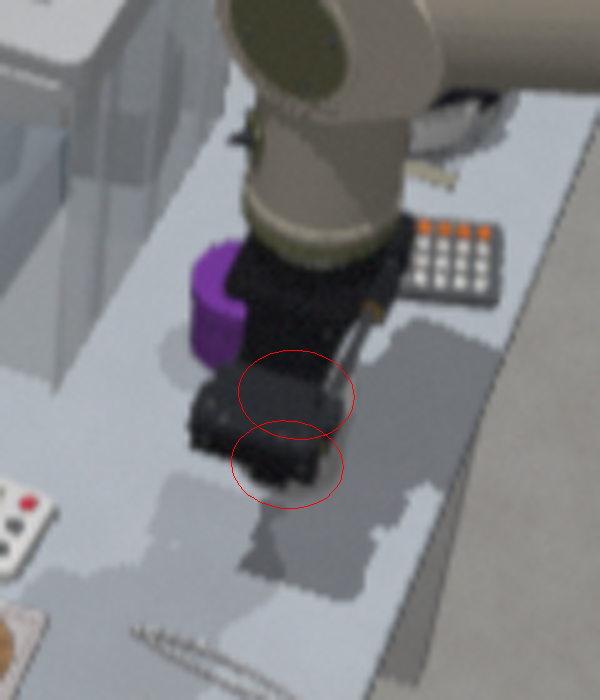

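```bash
python3 - <<'E'
from h import *
from bench import r
c=r.camera('scene')
im=cv2.cvtColor(c['frame'],cv2.COLOR_RGB2BGR)[150:200,310:370]
im=np.clip(im.astype(float)*1.6,0,255).astype(np.uint8)
cv2.imwrite('pics/p.png',cv2.resize(im,None,fx=12,fy=12,interpolation=cv2.INTER_CUBIC))
E
```

```text
(no output)
```

View pics/p.png

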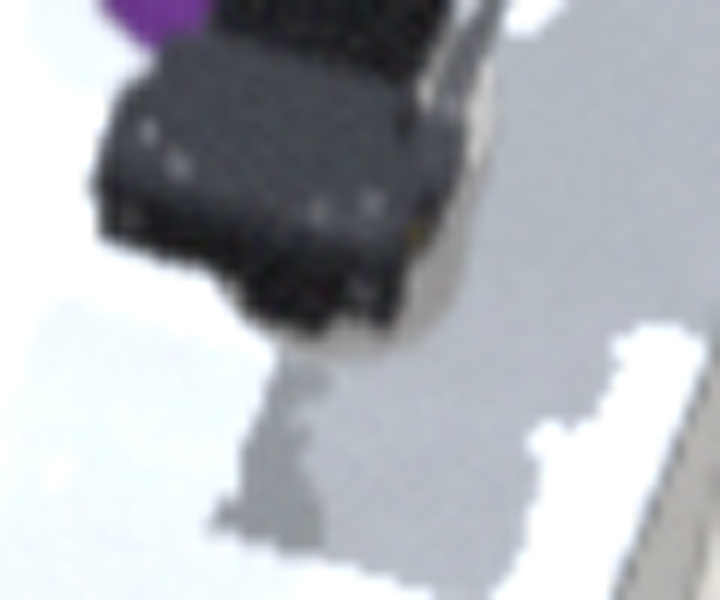

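The can is held upright, with its foot arc at full pixel (339,179) about 2 px from the prediction, much as brown was. Moving on to the first pad, by the timer.

```bash
python3 -m jog '[[0.8,-0.8,0,0,0,0,0.2],[1.6,-1.5,0,0,0,0,0.2],[2.3,-2.2,0,0,0,0,0.2],[2.5,-2.3,0,0,0,0,0.2],[2.5,-2.4,0,0,0,0,0.2],[2.5,-2.4,0,0,0,0,0.2],[2,-1.9,0,0,0,0,0.2],[1.2,-1.1,0,0,0,0,0.2],[0.8,-0.7,0,0,0,0,0.2],[0,0,0,0,0,0,0.2],[0,0,0,0,0,0,0.2]]'
python3 - <<'E'
from h import *
from bench import r
t=r.camera('top');print(ray(t,380,172,0))
s=r.read_state();p=np.array(s['ee_pos']);z=p[2]+.0053
E=[(p[0],p[1],z+.066,.034),(p[0],p[1],z,.034),(.571,-.0565,.007,.04)]
c=r.camera('scene');overlay(c,E,f'pics/q.png',(200,140,320,260),5)
overlay(t,E,f'pics/qt.png',(240,100,400,220),5)
E
```

```text
time: 25.4
ee_pos: [0.57, -0.0574, 0.0843]
eef_rot: [1.0, -0.001, -0.0, 0.0]
ft_force: [-0.3, -0.5, -2.2]
width: 0.0659
[ 0.58894712 -0.28210116  0.        ]
```

View pics/q.png

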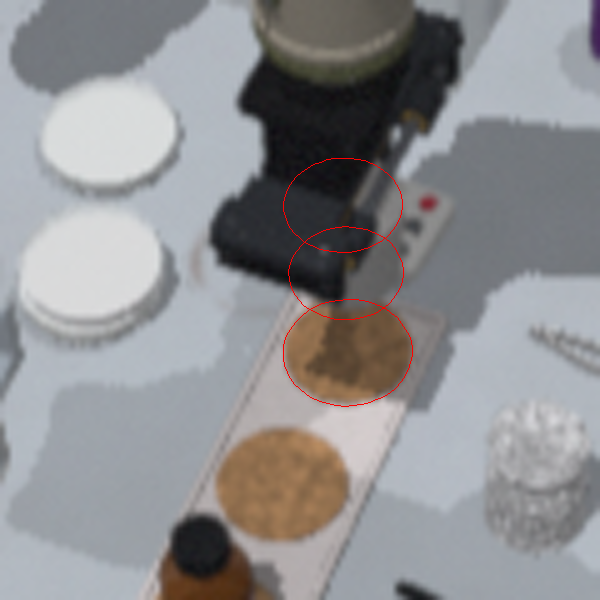

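View pics/qt.png

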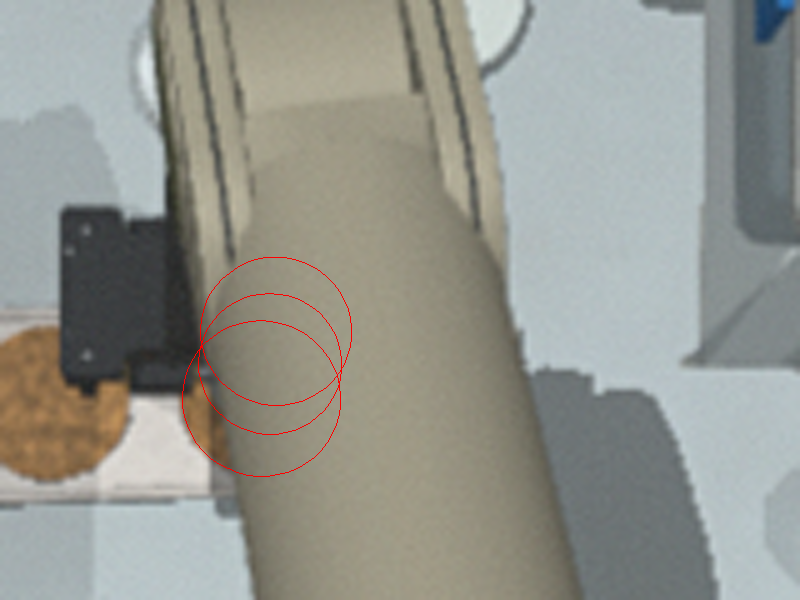

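```bash
python3 -m jog '[[0.2,-0.1,1.5,0,0,0,0.2],[0,0,2,0,0,0,0.2],[0,0,2,0,0,0,0.2],[0,0,1,0,0,0,0.2],[0,0,0.6,0,0,0,0.2],[0,0,0,0,0,0,0.2]]';python3 -m jog '[[0,0,0.3,0,0,0,0.2],[0,0,0.2,0,0,0,0.2],[0,0,0,0,0,0,0.2]]';python3 -m jog '[[0,0,0.1,0,0,0,0.2],[0,0,0.1,0,0,0,0.2],[0,0,0,0,0,0,0.2]]'
```

```text
time: 26.25
ee_pos: [0.5725, -0.0554, 0.0132]
eef_rot: [1.0, -0.0, -0.0, -0.0]
ft_force: [-0.1, -0.2, -2.6]
width: 0.066
time: 26.62
ee_pos: [0.5725, -0.0555, 0.0085]
eef_rot: [1.0, -0.0, 0.0, 0.0]
ft_force: [-0.0, -0.7, -2.8]
width: 0.066
time: 27.0
ee_pos: [0.5725, -0.0555, 0.0064]
eef_rot: [1.0, -0.0, -0.0, 0.0]
ft_force: [0.3, 0.2, -1.9]
width: 0.0662
```

```bash
python3 -m jog '[[-0.1,0.1,0.1,0,0,0,0.2],[0,0,0.1,0,0,0,0.2],[0,0,0,0,0,0,0.2]]';python3 -m jog '[[0,0,0.1,0,0,0,0.2],[0,0,0.05,0,0,0,0.2],[0,0,0,0,0,0,0.2]]';python3 -m jog '[[0,0,0.1,0,0,0,0.2],[0,0,0,0,0,0,0.2]]'
```

```text
time: 27.38
ee_pos: [0.5714, -0.0565, 0.0044]
eef_rot: [1.0, -0.0, -0.0, 0.0]
ft_force: [0.3, 0.1, -2.3]
width: 0.0659
time: 27.75
ee_pos: [0.5715, -0.0565, 0.0029]
eef_rot: [1.0, -0.0, 0.0, 0.0]
ft_force: [-0.1, -0.8, -2.2]
width: 0.0661
time: 28.0
ee_pos: [0.5716, -0.0565, 0.0019]
eef_rot: [1.0, -0.0, 0.0, 0.0]
ft_force: [0.2, -0.1, -1.8]
width: 0.0658
```

```bash
python3 -m jog '[[0,0,0.1,0,0,0,0.2],[0,0,0,0,0,0,0.2]]';python3 -m jog '[[0,0,0.1,0,0,0,0.2],[0,0,0,0,0,0,0.2]]'
```

```text
time: 28.25
ee_pos: [0.572, -0.0564, 0.0017]
eef_rot: [1.0, -0.0, 0.0, 0.0]
ft_force: [-1.0, 1.2, 1.4]
width: 0.0661
time: 28.5
ee_pos: [0.5724, -0.0562, 0.0015]
eef_rot: [1.0, 0.0, 0.001, 0.0]
ft_force: [-4.4, 1.6, 12.8]
width: 0.0659
```

Contact came at the predicted height, so the can hadn't slipped. Release and rise.

```bash
python3 -m jog '[[0,0,-0.1,0,0,0,0.98],[0,0,0,0,0,0,0.98],[0,0,0,0,0,0,0.98],[0,0,0,0,0,0,0.98],[0,0,0,0,0,0,0.98],[0,0,-1,0,0,0,1],[0,0,-2,0,0,0,1],[0,0,-3,0,0,0,1],[0,0,-3,0,0,0,1],[0,0,-3,0,0,0,1],[0,0,0,0,0,0,1]]'
python3 - <<'E'
from h import *
from bench import r
E=[(.571,-.0565,.073,.034),(.571,-.0565,.007,.034),(.571,-.0565,.007,.04)]
c=r.camera('scene');overlay(c,E,f'pics/s.png',(200,140,320,260),5)
E
```

```text
time: 29.88
ee_pos: [0.5735, -0.0564, 0.125]
eef_rot: [1.0, -0.0, 0.003, 0.0]
ft_force: [-0.4, -0.2, 0.4]
width: 0.0865
```

View pics/s.png

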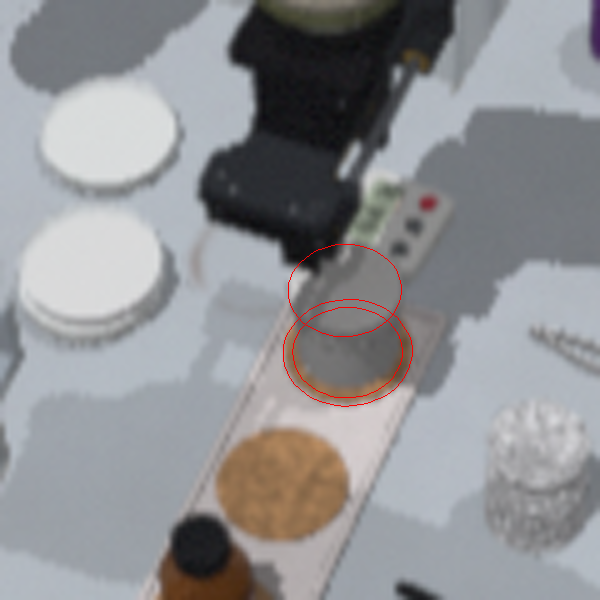

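The can is centred on its pad. Next is the foil beaker.

```bash
python3 -m jog '[[-1.5,-0.6,0,0,0,0,1],[-3,-1.3,0,0,0,0,1],[-3.5,-1.4,0,0,0,0,1],[-3.5,-1.4,0,0,0,0,1],[-2.5,-1.1,0,0,0,0,1],[-1.1,-0.5,0,0,0,0,1],[0,0,2,0,0,0,1],[0,0,2,0,0,0,1],[0,0,1,0,0,0,1],[0,0,0,0,0,0,1],[0,0,0,0,0,0,1]]' 15
python3 - <<'E'
from h import *
from bench import r
s=r.read_state();p=np.array(s['ee_pos']);p[2]+=.048;w=s['width']
E=[(.423,.0065,.084,.0305),(.423,.0065,0,.0305)]
for n,b,f in(('scene',(250,150,370,270),5),):
    c=r.camera(n);boxes(c,p,w,f'pics/u_{n}.png',b,f,E)
E
```

```text
time: 31.3
ee_pos: [0.4211, 0.0066, 0.0715]
eef_rot: [1.0, -0.0, 0.0, -0.0]
ft_force: [0.4, -0.2, -0.0]
width: 0.0871
```

View pics/u_scene.png

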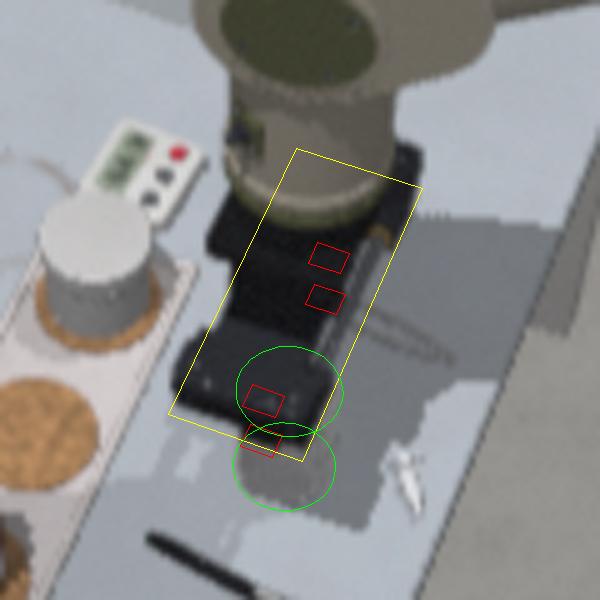

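```bash
python3 -m jog '[[0.2,0,1.5,0,0,0,1],[0,0,1,0,0,0,1],[0,0,0.8,0,0,0,1],[0,0,0.8,0,0,0,1],[0,0,0.8,0,0,0,1],[0,0,0.8,0,0,0,1],[0,0,0.8,0,0,0,1],[0,0,0,0,0,0,1]]'; python3 -m jog '[[0,0,0,0,0,0,0.1],[0,0,0,0,0,0,0.1],[0,0,0,0,0,0,0.1],[0,0,0,0,0,0,0.1],[0,0,0,0,0,0,0.1],[0,0,0,0,0,0,0.1],[0,0,0,0,0,0,0.1],[0,0,0,0,0,0,0.1]]'
```

```text
time: 32.35
ee_pos: [0.4221, 0.0066, 0.0053]
eef_rot: [1.0, -0.0, -0.001, -0.0]
ft_force: [-0.1, -0.0, -0.4]
width: 0.087
time: 33.35
ee_pos: [0.4227, 0.0066, 0.0061]
eef_rot: [1.0, -0.0, 0.0, 0.0]
ft_force: [-0.0, 0.8, 5.6]
width: 0.0595
```

```bash
python3 -m jog '[[0,0,-0.5,0,0,0,0.1],[0,0,-1.5,0,0,0,0.1],[0,0,-2.5,0,0,0,0.1],[0,0,-2.5,0,0,0,0.1],[0,0,-2,0,0,0,0.1],[0,0,0,0,0,0,0.1]]'; python3 -m jog '[[0.8,-0.2,0,0,0,0,0.1],[1.6,-0.5,0,0,0,0,0.1],[2.5,-0.7,0,0,0,0,0.1],[2.6,-0.7,0,0,0,0,0.1],[2.5,-0.7,0,0,0,0,0.1],[2.2,-0.6,0,0,0,0,0.1],[1.6,-0.5,0,0,0,0,0.1],[0.9,-0.25,0,0,0,0,0.1],[0,0,0,0,0,0,0.1],[0,0,0,0,0,0,0.1]]'
python3 - <<'E'
from h import *
from bench import r
s=r.read_state();p=np.array(s['ee_pos']);z=p[2]-.006
E=[(p[0],p[1],z+.084,.0305),(p[0],p[1],z,.0305),(.569,.048,.007,.04)]
c=r.camera('scene');overlay(c,E,f'pics/v.png',(200,160,320,280),5)
E
```

```text
time: 34.1
ee_pos: [0.4237, 0.0065, 0.0977]
eef_rot: [1.0, -0.0, 0.002, 0.0]
ft_force: [0.8, 1.4, -2.5]
width: 0.0596
time: 35.35
ee_pos: [0.569, 0.0478, 0.0956]
eef_rot: [1.0, -0.0, -0.0, 0.0]
ft_force: [-0.3, -0.3, -1.2]
width: 0.0596
```

View pics/v.png

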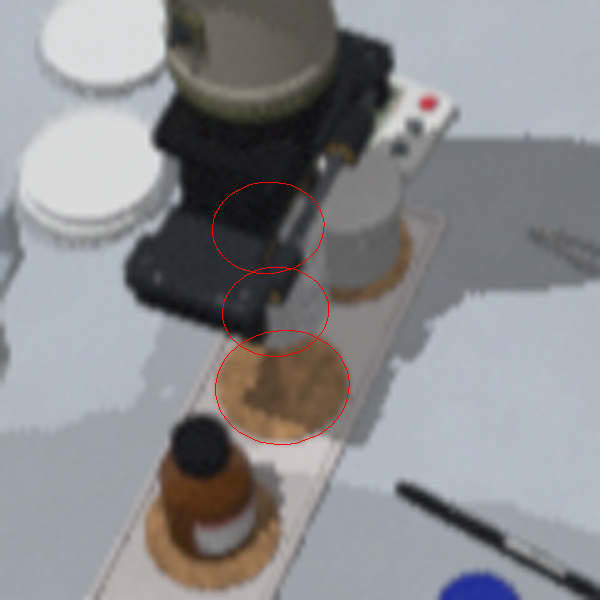

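```bash
python3 -m jog '[[0,0,1.5,0,0,0,0.1],[0,0,2,0,0,0,0.1],[0,0,2,0,0,0,0.1],[0,0,1,0,0,0,0.1],[0,0,0.6,0,0,0,0.1],[0,0,0.4,0,0,0,0.1],[0,0,0.2,0,0,0,0.1],[0,0,0.1,0,0,0,0.1],[0,0,0.1,0,0,0,0.1],[0,0,0.1,0,0,0,0.1],[0,0,0,0,0,0,0.1]]';python3 -m jog '[[0,0,0.1,0,0,0,0.1],[0,0,0.05,0,0,0,0.1],[0,0,0,0,0,0,0.1]]'
```

```text
time: 36.78
ee_pos: [0.5695, 0.048, 0.0159]
eef_rot: [1.0, -0.0, 0.0, 0.0]
ft_force: [-1.0, -0.2, -2.2]
width: 0.0597
time: 37.15
ee_pos: [0.5695, 0.048, 0.0144]
eef_rot: [1.0, -0.0, -0.0, 0.0]
ft_force: [0.7, 0.8, -1.3]
width: 0.0599
```

```bash
python3 -m jog '[[0,0,0.1,0,0,0,0.1],[0,0,0,0,0,0,0.1]]';python3 -m jog '[[0,0,0.1,0,0,0,0.1],[0,0,0,0,0,0,0.1]]';python3 -m jog '[[0,0,0.05,0,0,0,0.1],[0,0,0,0,0,0,0.1]]'
```

```text
time: 37.4
ee_pos: [0.5695, 0.048, 0.0133]
eef_rot: [1.0, -0.0, -0.0, 0.0]
ft_force: [0.0, 0.2, -1.3]
width: 0.0596
time: 37.65
ee_pos: [0.5696, 0.048, 0.0132]
eef_rot: [1.0, -0.0, 0.0, 0.0]
ft_force: [-4.5, -0.8, 6.2]
width: 0.0599
time: 37.9
ee_pos: [0.5697, 0.048, 0.0132]
eef_rot: [1.0, -0.0, 0.0, 0.0]
ft_force: [-5.4, -1.2, 12.3]
width: 0.0594
```

```bash
python3 -m jog '[[0,0,-0.1,0,0,0,0.8],[0,0,0,0,0,0,0.8],[0,0,0,0,0,0,0.8],[0,0,0,0,0,0,0.8],[0,0,0,0,0,0,0.8],[0,0,-1,0,0,0,0.8],[0,0,-2,0,0,0,0.8],[0,0,-3,0,0,0,0.8],[0,0,-4,0,0,0,0.8],[0,0,-3,0,0,0,0.8],[0,0,-3,0,0,0,0.8],[0,0,0,0,0,0,0.8]]'
python3 - <<'E'
from h import *
from bench import r
E=[(.569,.048,.091,.0305),(.569,.048,.007,.0305),(.569,.048,.007,.04)]
c=r.camera('scene');overlay(c,E,f'pics/w.png',(200,160,320,280),5)
E
```

```text
time: 39.4
ee_pos: [0.5711, 0.0485, 0.177]
eef_rot: [1.0, 0.0, 0.003, -0.0]
ft_force: [0.8, 0.3, -0.0]
width: 0.0777
```

View pics/w.png

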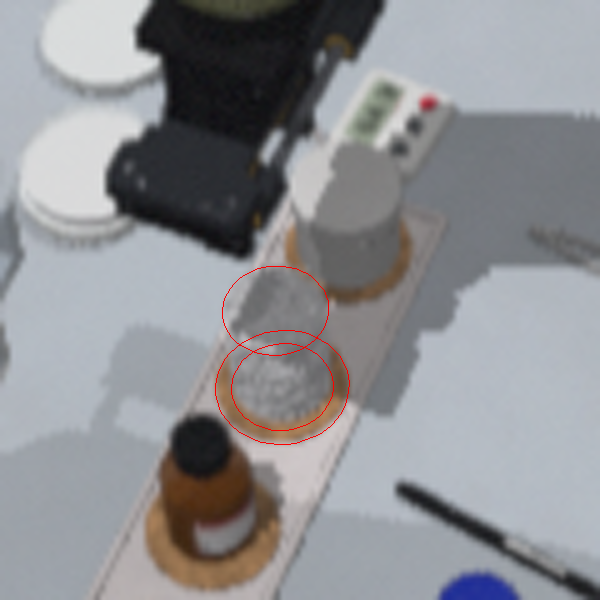

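The beaker is centred on the second pad. Now the glass bottle, hovering first above its cap.

```bash
python3 -m jog '[[-0.8,-0.7,0,0,0,0,0.6],[-1.6,-1.3,0,0,0,0,0.6],[-2.4,-2,0,0,0,0,0.6],[-2.5,-2.1,0,0,0,0,0.6],[-2.5,-2.1,0,0,0,0,0.6],[-2.5,-2.1,0,0,0,0,0.6],[-2.5,-2.1,0,0,0,0,0.6],[-2,-1.7,0,0,0,0,0.6],[-1.2,-1,0,0,0,0,0.6],[-0.8,-0.7,0,0,0,0,0.6],[0,0,2,0,0,0,0.6],[0,0,2,0,0,0,0.6],[0,0,1.5,0,0,0,0.6],[0,0,0,0,0,0,0.6],[0,0,0,0,0,0,0.6]]' 35
python3 - <<'E'
from h import *
from bench import r
s=r.read_state();p=np.array(s['ee_pos']);p[2]+=.048;w=s['width']
E=[(.383,.2065,.14,.019),(.383,.2065,0,.035),(.383,.2065,.084,.035)]
for n,b,f in(('scene',(230,210,350,330),5),('top',(130,180,260,290),5)):
    c=r.camera(n);boxes(c,p,w,f'pics/x_{n}.png',b,f,E)
E
```

```text
time: 41.32
ee_pos: [0.3819, 0.2062, 0.1184]
eef_rot: [1.0, -0.0, 0.0, -0.0]
ft_force: [0.5, 0.6, -0.1]
width: 0.0693
```

View pics/x_scene.png

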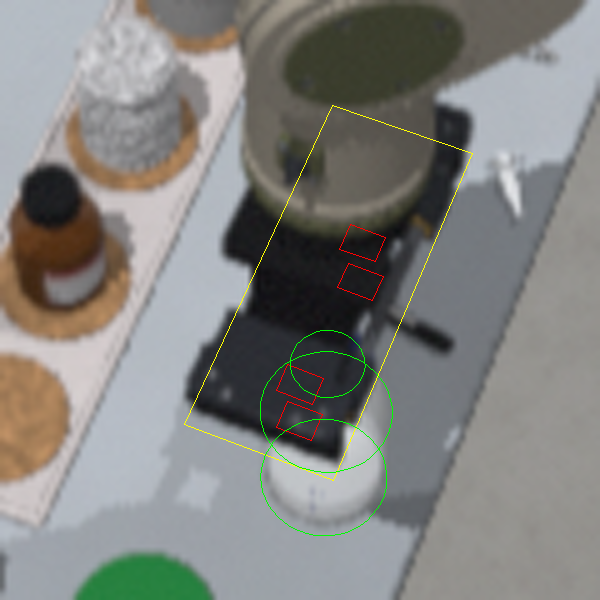

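View pics/x_top.png

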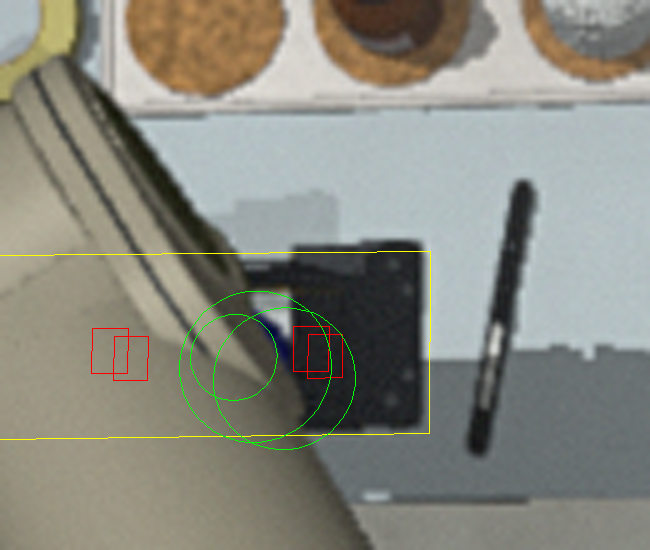

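```bash
python3 -m jog '[[0.1,0.1,1,0,0,0,0.6],[0,0,1,0,0,0,0.6],[0,0,0.8,0,0,0,0.6],[0,0,0.8,0,0,0,0.6],[0,0,0.8,0,0,0,0.6],[0,0,0.7,0,0,0,0.6],[0,0,0,0,0,0,0.6]]'; python3 -m jog '[[0,0,0,0,0,0,-0.4],[0,0,0,0,0,0,-0.4],[0,0,0,0,0,0,-0.4],[0,0,0,0,0,0,-0.4],[0,0,0,0,0,0,-0.4],[0,0,0,0,0,0,-0.4],[0,0,0,0,0,0,-0.4],[0,0,0,0,0,0,-0.4]]'
```

```text
time: 42.3
ee_pos: [0.3822, 0.205, 0.0664]
eef_rot: [1.0, -0.0, -0.0, 0.0]
ft_force: [0.3, -0.8, -0.4]
width: 0.0699
time: 43.3
ee_pos: [0.3825, 0.2051, 0.0669]
eef_rot: [1.0, -0.0, -0.0, -0.0]
ft_force: [-0.3, 1.0, -1.5]
width: 0.0379
```

```bash
python3 -m jog '[[0,0,-0.5,0,0,0,-0.4],[0,0,-1,0,0,0,-0.4],[0,0,-2,0,0,0,-0.4],[0,0,-2,0,0,0,-0.4],[0,0,-2,0,0,0,-0.4],[0,0,-1,0,0,0,-0.4],[0,0,-0.5,0,0,0,-0.4],[0,0,0,0,0,0,-0.4]]'; python3 -m jog '[[0.7,-0.2,0,0,0,0,-0.4],[1.4,-0.3,0,0,0,0,-0.4],[2,-0.4,0,0,0,0,-0.4],[2.2,-0.5,0,0,0,0,-0.4],[2.2,-0.5,0,0,0,0,-0.4],[2.2,-0.5,0,0,0,0,-0.4],[2.2,-0.5,0,0,0,0,-0.4],[2,-0.45,0,0,0,0,-0.4],[1.5,-0.4,0,0,0,0,-0.4],[1,-0.3,0,0,0,0,-0.4],[0.6,-0.1,0,0,0,0,-0.4],[0,0,0,0,0,0,-0.4],[0,0,0,0,0,0,-0.4]]'
python3 - <<'E'
from h import *
from bench import r
s=r.read_state();p=np.array(s['ee_pos']);z=p[2]-.067
E=[(p[0],p[1],z+.084,.035),(p[0],p[1],z,.035),(.563,.2465,.007,.04)]
c=r.camera('scene');overlay(c,E,f'pics/y.png',(190,200,310,320),5)
E
```

```text
time: 44.3
ee_pos: [0.3825, 0.2049, 0.1568]
eef_rot: [1.0, -0.0, -0.0, 0.0]
ft_force: [0.0, 0.0, -5.0]
width: 0.038
time: 45.92
ee_pos: [0.5622, 0.2465, 0.157]
eef_rot: [1.0, -0.0, -0.0, 0.0]
ft_force: [-0.4, 0.5, -3.9]
width: 0.0383
```

View pics/y.png

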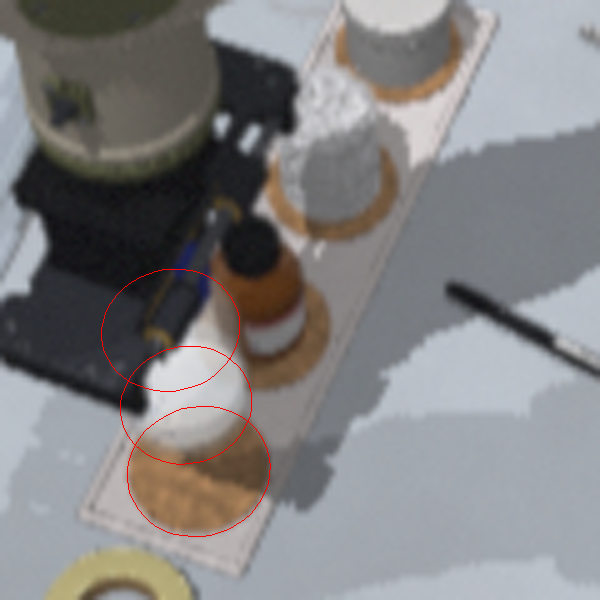

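```bash
python3 -m jog '[[0.05,0,1,0,0,0,-0.4],[0,0,2,0,0,0,-0.4],[0,0,2,0,0,0,-0.4],[0,0,1.2,0,0,0,-0.4],[0,0,0.8,0,0,0,-0.4],[0,0,0.4,0,0,0,-0.4],[0,0,0.2,0,0,0,-0.4],[0,0,0.2,0,0,0,-0.4],[0,0,0.1,0,0,0,-0.4],[0,0,0.1,0,0,0,-0.4],[0,0,0,0,0,0,-0.4]]';python3 -m jog '[[0,0,0.1,0,0,0,-0.4],[0,0,0.05,0,0,0,-0.4],[0,0,0,0,0,0,-0.4]]'
```

```text
time: 47.35
ee_pos: [0.5631, 0.2465, 0.077]
eef_rot: [1.0, -0.0, 0.0, 0.0]
ft_force: [0.7, 0.6, -3.4]
width: 0.0382
time: 47.72
ee_pos: [0.563, 0.2465, 0.0754]
eef_rot: [1.0, -0.0, -0.0, 0.0]
ft_force: [0.3, -1.3, -5.0]
width: 0.0379
```

```bash
python3 -m jog '[[0,0,0.1,0,0,0,-0.4],[0,0,0,0,0,0,-0.4]]';python3 -m jog '[[0,0,0.05,0,0,0,-0.4],[0,0,0,0,0,0,-0.4]]';python3 -m jog '[[0,0,0.05,0,0,0,-0.4],[0,0,0,0,0,0,-0.4]]'
```

```text
time: 47.98
ee_pos: [0.5631, 0.2465, 0.0743]
eef_rot: [1.0, -0.0, -0.0, 0.0]
ft_force: [0.2, -0.5, -3.2]
width: 0.0378
time: 48.22
ee_pos: [0.5632, 0.2466, 0.074]
eef_rot: [1.0, -0.0, 0.0, 0.0]
ft_force: [0.2, -0.5, -2.4]
width: 0.038
time: 48.48
ee_pos: [0.5632, 0.2467, 0.074]
eef_rot: [1.0, -0.0, 0.0, -0.0]
ft_force: [-2.3, -0.6, 3.6]
width: 0.0377
```

```bash
python3 -m jog '[[0,0,0,0,0,0,0.5],[0,0,0,0,0,0,0.5],[0,0,0,0,0,0,0.5],[0,0,0,0,0,0,0.5],[0,0,0,0,0,0,0.5],[0,0,-1,0,0,0,0.5],[0,0,-2,0,0,0,0.5],[0,0,-3,0,0,0,0.5],[0,0,-3,0,0,0,0.5],[0,0,0,0,0,0,0.5],[-2,2,-1,0,0,0,0.5],[-2.5,3,0,0,0,0,0.5],[-2.5,4,0,0,0,0,0.5],[-2.5,4,0,0,0,0,0.5],[-2.5,4,0,0,0,0,0.5],[-2.5,4,0,0,0,0,0.5],[-1,4,0,0,0,0,0.5],[0,4,0,0,0,0,0.5],[0,4,0,0,0,0,0.5],[0,2,0,0,0,0,0.5]]'
python3 - <<'E'
from h import *
from bench import r
E=[(x,y,.007,.04) for x,y in[(.571,-.0565),(.569,.048),(.567,.153),(.563,.2465)]]
E+=[(.571,-.0565,.073,.034),(.569,.048,.091,.0305),(.567,.153,.109,.0155),(.563,.2465,.147,.019)]
for n,b,f in(('scene',(200,150,340,330),3.3),('top',(140,140,350,220),3.8)):
    c=r.camera(n);overlay(c,E,f'pics/z_{n}.png',b,f)
    print([([round(v) for v in d['rect']],round(d['score'],2)) for d in r.search_frame(c,'timer')])
E
```

```text
time: 50.98
ee_pos: [0.4076, -0.1054, 0.1737]
eef_rot: [1.0, -0.001, 0.0, 0.0]
ft_force: [0.6, 0.3, -0.0]
width: 0.0652
[([267, 173, 287, 196], 0.71)]
[([319, 160, 345, 179], 0.9)]
```

View pics/z_scene.png

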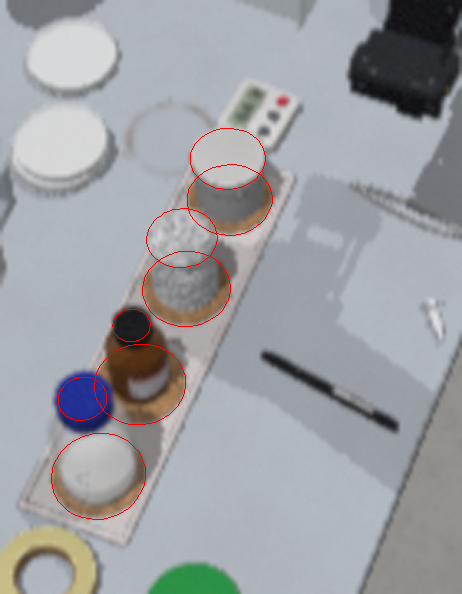

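View pics/z_top.png

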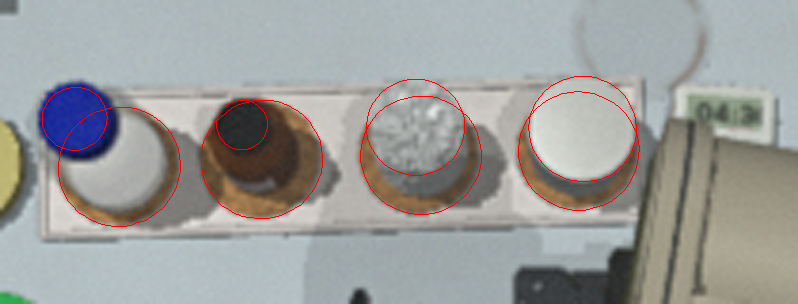

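All four stand upright, with their tops inside the circles drawn for centred placing. The timer box is unchanged, its scene left, right and bottom edges within 1 px of the start. Nothing is being touched, so I'm handing in.

```bash
python3 -c "
from bench import r
print(r.close_job())"
```

```text
the job is handed in; nothing more can be done
None
```

The four containers are lined up on the tray by height, and I handed the job in at about 51 s of the 112 s. From the timer end they are steel can, foil beaker, brown bottle and glass bottle. Each was lowered until the wrist felt light contact (about 4–13 N) and then released.

**Last checks:** Both cameras show all four upright and within about 2–3 mm of their pad centres. The timer has not moved and the gripper is clear of everything. The timer is partly hidden by the arm in the last top view, so that check rests on the scene view. The hand-in gives no verdict, and I took no pictures after it.

**What went wrong or disagreed:**
- **Missed grasps:** The first two tries at the brown bottle closed on air above its cap, and the bottle did not move. The pictures showed the real fingertips about 48 mm higher than the reported tool height. With that correction, every later grasp and every set-down height matched.
- **Small mismatches:** The two cameras differ by about 2–3 mm in y, so I averaged them. Held containers also looked about 2 px higher in the scene camera than predicted, but contact came at the expected height each time.
- **Can width:** The gripper read 66 mm on the can, which is listed at 68 mm. It held without slipping.

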